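# Book in the workshop's parts cups with the hand scanner and turn them up on the mat

## Robot

A 6-joint arm with a two-finger parallel gripper is mounted at the origin on the work surface. World frame = base frame: x ahead of the robot, y to its left, z up, the work surface at z = 0. Lengths are in m, angles in degrees, forces in N, time in s.
With the tool pointing down it reaches from about 0.4 to 0.825 m from the base axis. Payload 7 kg.
Tool frame: the origin (TCP) lies midway between the tips of the shut fingers; the grasp point (between the pads) lies 19 mm behind it (ctrl.hold_point_z is the distance from the TCP to the grasp point, in m); z points along the fingers, x is the direction in which the jaws open and shut, and the axes are right-handed (so a half turn about z gives the same grasp; the last joint's range is limited). The gripper opens to 88 mm and grips with 3 to 60 N. Pads are 19 mm wide; open, the fingers measure 130 mm over their backs; the gripper's body (78 mm by 193 mm) begins 47 mm behind the grasp point.
Start: joints at [83.142, 20.546, 0.682, 0, -70.136, -16.507], TCP at [0.268, 0.62, 0.227] pointing down, gripper open.
Joint ranges: [-176.03, 176.03], [-82.01, 121.73], [-58.28, 71.71], [-173.87, 95.51], [-174.79, -0.11], [-173.66, 173.66]. Speed limits (degrees/s): [136.94, 136.94, 172.46, 180, 180, 180].

## Interface

Orientations are given as [roll, pitch, yaw] about the fixed x, y, z axes, in that order (R = Rz(yaw) Ry(pitch) Rx(roll)).
In Python, from plant import ctrl gives the robot as it stands.
- The arm moves only by the tool apply_moves, never from a script. Its argument "motion" is a list of rows, each a list of 2 entries, a list of its own where there are three numbers: the shift along the world's x, y, z in cm, then the turn about the world's z in degrees. In form: [[[tx, ty, tz], roll], ...]. A call has 1 to 10 rows; each row is the pose to reach, as a shift and turn from the pose commanded when the call began; what a row does not reach only later rows make up. A row lasts 1/10 s, in which the tool goes at most 50 mm and 8.59 degrees, less where a joint would pass 70% of its speed; a pose out of reach is approached as far as the arm can. A call with a gripper value outside its range is refused whole. "hand" is the finger opening in cm, from 0 to 8.76, set as the call begins (left out, the last holds). The fingers move at their own pace and stop on an object; the grip force is fixed at half the most. Time passes only in rows, so rows that repeat a pose let the fingers close. It gives the time, the measured TCP pose, the force and the opening at its end, in the units of the state.
- ctrl.get_obs(): the state, without advancing time (a new reading comes with each control period).
- ctrl.snapshot(name): name is "scene" or "top" or "wrist"; returns (picture, depth): 400x640x3 uint8, blue, green, red; 400x640 float32, m along the optical axis (not along the pixel's ray), 0 where there is no reading.
- ctrl.camera_model(name): a dict with "fx", "fy", "cx", "cy" (pixels), "cam_to_world" (4x4, takes a point from camera to world coordinates); the wrist camera has in their place "tool_from_camera" (4x4, takes a point from camera to tool coordinates, whose origin is the TCP and whose axes are the tool frame's). Camera axes: x right, y down, z forward; pixel columns grow to the right and rows downward; lengths in m; the calibration is good to about 2 mm. A picture is of the moment at which its call begins: read the wrist's pose just before it. camera_model takes no time and is no camera call.
- ctrl.close_job(): hands the job in, once; it reports no verdict.
The state is a dict: "clock": time; "joint_pos": joint angles; "qvel": joint speeds; "tau": joint torques, N m; "tool_pos": TCP position; "orientation": TCP orientation; "force": force on the tool from outside, world axes, zero at the start; "moment": the same for the moment, N m; "opening": finger opening in m.
Only numpy, scipy, OpenCV 4.12 (cv2) and the standard library are available. Lean on these libraries where they do the work, as an engineer would, in place of code of your own. Each camera call takes 0.05 s, during which the arm holds its last target.

## Task

Book in the two or three square parts cups drying mouth-down on the bench: take the hand scanner from its charging pad and read the barcode on each cup's upturned base where it stands, in the order orange, yellow, blue, green (skipping any colour that is not there), holding the window squarely over the middle of the label about 8 cm away, reading line across the bars, steady for two seconds. Stand the scanner back on the middle of its pad, upright and lined up with it, and turn every cup mouth-up and stand it fully on the rubber mat. Leave the gear, the blue roll and the glue bottle where they are.

Things in the scene. Friction and masses are not known exactly. Their poses are not given: they have to be found in the camera images.
- cup_orange: orange square plastic parts cup, 52 x 52 mm outside, 60 mm tall, 3 mm walls, 60 g; starts mouth-down; may be absent. Origin at the centre of its open rim; its z axis points from the mouth to the closed base (up while mouth-down, down once mouth-up); x and y run parallel to its flat sides. It can lie on a flat side.
- cup_orange_label (a point): centre of the white barcode label on the outside of the orange cup's base, 60 mm along the cup's z from its origin; the label is 44 mm along the cup's y and 28 mm along its x; the black bars lie side by side along the cup's y, each running along its x. Axes as the cup's.
- cup_yellow: yellow square plastic parts cup, 52 x 52 mm outside, 60 mm tall, 3 mm walls, 60 g; starts mouth-down; may be absent. Origin at the centre of its open rim; its z axis points from the mouth to the closed base (up while mouth-down, down once mouth-up); x and y run parallel to its flat sides. It can lie on a flat side.
- cup_yellow_label (a point): centre of the white barcode label on the outside of the yellow cup's base, 60 mm along the cup's z from its origin; the label is 44 mm along the cup's y and 28 mm along its x; the black bars lie side by side along the cup's y, each running along its x. Axes as the cup's.
- cup_blue: blue square plastic parts cup, 52 x 52 mm outside, 60 mm tall, 3 mm walls, 60 g; starts mouth-down; may be absent. Origin at the centre of its open rim; its z axis points from the mouth to the closed base (up while mouth-down, down once mouth-up); x and y run parallel to its flat sides. It can lie on a flat side.
- cup_blue_label (a point): centre of the white barcode label on the outside of the blue cup's base, 60 mm along the cup's z from its origin; the label is 44 mm along the cup's y and 28 mm along its x; the black bars lie side by side along the cup's y, each running along its x. Axes as the cup's.
- cup_green: green square plastic parts cup, 52 x 52 mm outside, 60 mm tall, 3 mm walls, 60 g; starts mouth-down; may be absent. Origin at the centre of its open rim; its z axis points from the mouth to the closed base (up while mouth-down, down once mouth-up); x and y run parallel to its flat sides. It can lie on a flat side.
- cup_green_label (a point): centre of the white barcode label on the outside of the green cup's base, 60 mm along the cup's z from its origin; the label is 44 mm along the cup's y and 28 mm along its x; the black bars lie side by side along the cup's y, each running along its x. Axes as the cup's.
- scanner: hand scanner, 180 g, like a telephone handset: grey handle, a heel under its back end, and in front a yellow head (44 x 50 x 44 mm box centred at x = 60, z = 29 mm) whose red window looks down and 25 degrees forward. It stands on heel and head. Origin at the centre of its underside when it stands on its pad, z up, x towards the head.
- handle (a point): centre of the scanner's straight handle, 47 mm above the scanner's origin, axes as the scanner's: handle 30 mm wide (y), 26 mm high, 135 mm long (x from -80 to +55 mm); free to grasp from above from x = -45 to +25 mm.
- beam (a point): centre of the red window, at (69.4, 0, 9.1) mm in the scanner's frame. Its z axis is the aiming axis, out of the window: (0.423, 0, -0.906) in the scanner's frame; its y is the line of the red reading line. It reads a label 50 to 120 mm away (80 is best), within 12 mm of the axis, square within 20 degrees, line across the bars (along the cup's y, either way) within 20 degrees.
- pad: black charging pad fixed to the bench, 190 (x) x 85 (y) x 8 mm, flat top, small green light at its -x end. Origin at the centre of its underside. The scanner starts standing on it, both x axes roughly alike.
- mat: dark rubber mat fixed to the bench, 310 (x) x 140 (y) x 3 mm, flat. Origin at the centre of its underside.
- gear: orange printed gear lying flat, about 79 mm across, 14 mm high, origin at the centre of its underside; a bystander.
- tape: blue roll, 90 mm across, 19 mm high, lying flat, origin at the centre of its underside; a bystander.
- glue: white glue bottle with red cap, 44 mm across, 110 mm high, standing, origin at the centre of its underside; a bystander.
Things that resemble listed ones, but are neither listed nor needed, are in the scene too. Several things look just like the cup_orange: the one meant starts farthest from the robot's base.

How it is judged (in metres and radians):
On the way, in this order (a step that is already met when the one before it is completed fails the run):
1. the orange label is read for 1.5 s: within 12 mm of the aiming axis, 50 to 120 mm from the window, square and line across the bars within 20 degrees, cup mouth-down and still (x of cup_orange_label in the frame of beam between -0.012 and 0.012 m and y of cup_orange_label in the frame of beam between -0.012 and 0.012 m and z of cup_orange_label in the frame of beam between 0.05 and 0.12 m and angle between the z axis of beam and the z axis of cup_orange, either way round below 0.35 rad and angle between the y axis of beam and the y axis of cup_orange, either way round below 0.35 rad and angle between cup_orange's own z axis and vertical below 0.2 rad and linear speed of cup_orange below 0.02 m/s), for 1.5 s.
2. the yellow label is read for 1.5 s: within 12 mm of the aiming axis, 50 to 120 mm from the window, square and line across the bars within 20 degrees, cup mouth-down and still (x of cup_yellow_label in the frame of beam between -0.012 and 0.012 m and y of cup_yellow_label in the frame of beam between -0.012 and 0.012 m and z of cup_yellow_label in the frame of beam between 0.05 and 0.12 m and angle between the z axis of beam and the z axis of cup_yellow, either way round below 0.35 rad and angle between the y axis of beam and the y axis of cup_yellow, either way round below 0.35 rad and angle between cup_yellow's own z axis and vertical below 0.2 rad and linear speed of cup_yellow below 0.02 m/s), for 1.5 s.
3. the blue label is read for 1.5 s: within 12 mm of the aiming axis, 50 to 120 mm from the window, square and line across the bars within 20 degrees, cup mouth-down and still (x of cup_blue_label in the frame of beam between -0.012 and 0.012 m and y of cup_blue_label in the frame of beam between -0.012 and 0.012 m and z of cup_blue_label in the frame of beam between 0.05 and 0.12 m and angle between the z axis of beam and the z axis of cup_blue, either way round below 0.35 rad and angle between the y axis of beam and the y axis of cup_blue, either way round below 0.35 rad and angle between cup_blue's own z axis and vertical below 0.2 rad and linear speed of cup_blue below 0.02 m/s), for 1.5 s.
4. the green label is read for 1.5 s: within 12 mm of the aiming axis, 50 to 120 mm from the window, square and line across the bars within 20 degrees, cup mouth-down and still (x of cup_green_label in the frame of beam between -0.012 and 0.012 m and y of cup_green_label in the frame of beam between -0.012 and 0.012 m and z of cup_green_label in the frame of beam between 0.05 and 0.12 m and angle between the z axis of beam and the z axis of cup_green, either way round below 0.35 rad and angle between the y axis of beam and the y axis of cup_green, either way round below 0.35 rad and angle between cup_green's own z axis and vertical below 0.2 rad and linear speed of cup_green below 0.02 m/s), for 1.5 s.
At the end, for the whole second after the job is handed in: Every cup that is present stands still, mouth-up (within 5 degrees) on the mat, its centre at least 24 mm inside the mat's edges; the scanner stands upright on its pad, within 30 mm of its middle along and across and lined up within 20 degrees (either way round) (angle between each of cup_orange, cup_yellow, cup_blue, cup_green's own z axis and vertical above 3.05 rad and x of cup_orange in the frame of mat between -0.131 and 0.131 m and y of cup_orange in the frame of mat between -0.046 and 0.046 m and z of cup_orange in the frame of mat between 0.058 and 0.068 m and linear speed of each of cup_orange, cup_yellow, cup_blue, cup_green, scanner below 0.02 m/s and x of cup_yellow in the frame of mat between -0.131 and 0.131 m and y of cup_yellow in the frame of mat between -0.046 and 0.046 m and z of cup_yellow in the frame of mat between 0.058 and 0.068 m and x of cup_blue in the frame of mat between -0.131 and 0.131 m and y of cup_blue in the frame of mat between -0.046 and 0.046 m and z of cup_blue in the frame of mat between 0.058 and 0.068 m and x of cup_green in the frame of mat between -0.131 and 0.131 m and y of cup_green in the frame of mat between -0.046 and 0.046 m and z of cup_green in the frame of mat between 0.058 and 0.068 m and x of scanner in the frame of pad between -0.03 and 0.03 m and y of scanner in the frame of pad between -0.03 and 0.03 m and z of scanner in the frame of pad between 0.003 and 0.014 m and angle between scanner's own z axis and vertical below 0.12 rad and angle between the x axis of scanner and the x axis of pad, either way round below 0.35 rad); the robot touches nothing.
It fails at once if the gear is disturbed (moved over 25 mm) (distance of gear from where it was at the start of the episode above 0.025 m).
It fails at once if the tape is disturbed (moved over 25 mm) (distance of tape from where it was at the start of the episode above 0.025 m).
It fails at once if the glue is disturbed (moved over 25 mm) (distance of glue from where it was at the start of the episode above 0.025 m).
Of cup_orange, cup_yellow, cup_blue, cup_green only 2 to 3 are there at a start; the rules pass over those that are not, and their reading is None.
At some moment in a run one of cup_orange, cup_yellow, cup_blue, cup_green may be knocked a few centimetres aside while the robot is not near it.
It also fails if it takes over 210 s, if anything falls off the work surface, if the arm or the gripper's body presses on something with over 40 N, if the wrist force passes 120 N, or if a joint passes its speed limit or range.

## Working session

There is one attempt and no reset: what is moved stays moved. The work goes in short steps, Python scripts to look and compute and a tool call to move; the robot and the scene stay as the last step left them, time stands still between calls to the robot, and variables do not carry over. Pictures are saved under pics/ and viewed, and the job is handed in when it is done.

Besides the shell and the picture viewer there is one more tool, called after "Request:" as name(argument=value, ...) on one line, values as JSON. apply_moves: Moves the arm, as the interface text tells. Its arguments: {"type":"object","properties":{"motion":{"type":"array"},"hand":{"type":"number"}},"required":["motion"]}

```bash
ls; mkdir -p pics; cat > h.py <<'E'
import numpy as np,cv2
from plant import ctrl
def snap(cam,tag):
    o=ctrl.get_obs(); im,d=ctrl.snapshot(cam); cv2.imwrite(f'pics/{tag}.png',im); np.savez(f'pics/{tag}.npz',im=im,d=d); return o,im,d
def cloud(cam,d,o=None):
    m=ctrl.camera_model(cam)
    if cam=='wrist':
        from scipy.spatial.transform import Rotation as R
        T=np.eye(4);T[:3,:3]=R.from_euler('xyz',o['orientation'],degrees=True).as_matrix();T[:3,3]=o['tool_pos'];T=T@np.array(m['tool_from_camera'])
    else: T=np.array(m['cam_to_world'])
    v,u=np.mgrid[0:d.shape[0],0:d.shape[1]]
    P=np.stack([(u-m['cx'])/m['fx']*d,(v-m['cy'])/m['fy']*d,d],-1)
    W=P@T[:3,:3].T+T[:3,3]; W[d==0]=np.nan
    return W
E
python3 - <<'E'
from h import *
print(ctrl.get_obs())
for c in('scene','top','wrist'):
    snap(c,c+'0'); print(c,ctrl.camera_model(c))
E
```

```text
pics
{'clock': 0.0, 'joint_pos': array([ 8.31441092e+01,  2.05902098e+01,  6.32349838e-01, -2.14587626e-02,
       -7.01346817e+01, -1.65087247e+01]), 'qvel': array([-0.00549155,  0.00346619, -0.03546118,  0.01724963, -0.05697067,
        0.09546976]), 'tau': array([-7.89829355e-04, -5.82722139e+01,  2.93066561e+01,  6.99742377e+00,
        6.92790709e-03, -1.52407133e-04]), 'tool_pos': array([0.26749389, 0.61919068, 0.22562148]), 'orientation': array([-1.79993041e+02, -9.44595468e-02, -1.13371929e+02]), 'force': array([-0.20521413,  0.26761844,  0.36525904]), 'moment': array([ 0.00150094, -0.03303769,  0.00417123]), 'opening': 0.08770310448138395}
scene {'fx': 432.188462063586, 'fy': 432.188462063586, 'cx': 325.7236741739095, 'cy': 206.8390453347951, 'cam_to_world': array([[ 7.60484421e-01,  5.17867272e-01, -3.91761323e-01,
         9.27019622e-01],
       [ 6.49356150e-01, -6.06669888e-01,  4.58571955e-01,
        -4.74930426e-01],
       [-1.90390914e-04, -6.03129452e-01, -7.97643296e-01,
         8.90542240e-01],
       [ 0.00000000e+00,  0.00000000e+00,  0.00000000e+00,
        
[... 255 characters left out ...]
.50178432e-03,  1.01157946e-02,
         1.04082487e-04],
       [-1.12641953e-02, -1.29825571e-01, -9.91472864e-01,
         1.18949981e+00],
       [ 0.00000000e+00,  0.00000000e+00,  0.00000000e+00,
         1.00000000e+00]])}
wrist {'fx': 312.7644206251243, 'fy': 312.7644206251243, 'cx': 320.15481018132334, 'cy': 200.50619233831262, 'tool_from_camera': array([[ 9.99999804e-01, -7.83556499e-05, -6.21149100e-04,
        -5.42734666e-05],
       [ 2.50113007e-04,  9.59525657e-01,  2.81621114e-01,
        -7.66204696e-02],
       [ 5.73941892e-04, -2.81621214e-01,  9.59525488e-01,
        -1.58249741e-01],
       [ 0.00000000e+00,  0.00000000e+00,  0.00000000e+00,
         1.00000000e+00]])}
```

View pics/scene0.png

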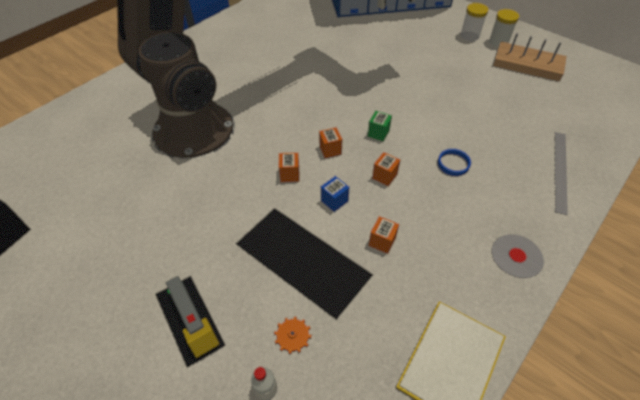

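View pics/top0.png

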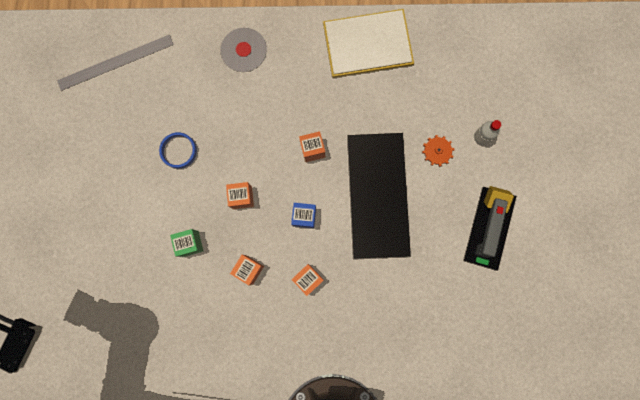

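View pics/wrist0.png

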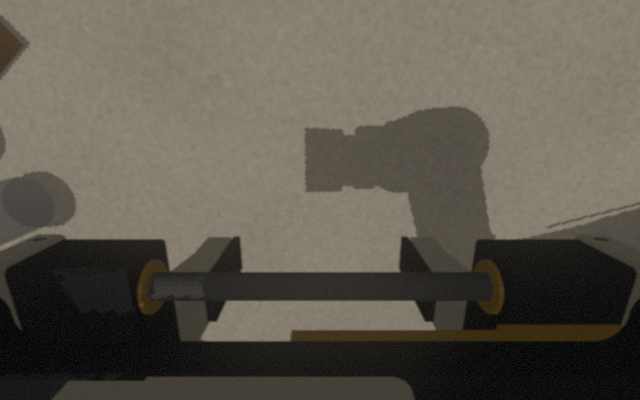

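```bash
cat >> h.py <<'E'
COL={'orange':((3,120,120),(14,255,255)),'blue':((105,120,60),(125,255,255)),'green':((50,100,50),(80,255,255)),'yellow':((20,120,100),(35,255,255))}
def cups(cam,im,d,o=None,zmin=.045,zmax=.075):
    W=cloud(cam,d,o); z=W[...,2]
    m=((z>zmin)&(z<zmax)).astype(np.uint8)
    n,l,st,c=cv2.connectedComponentsWithStats(m,connectivity=4)
    hsv=cv2.cvtColor(im,cv2.COLOR_BGR2HSV)
    out=[]
    for i in range(1,n):
        if st[i,4]<150: continue
        P=W[l==i]
        mx=np.median(P[:,2]); q=P[abs(P[:,2]-mx)<.006][:,:2].astype(np.float32)
        r=cv2.minAreaRect(q*1000)
        h=hsv[l==i]; s=h[h[:,1]>110]
        hue=np.median(s[:,0]) if len(s) else -1
        out.append((c[i].round(0),np.round(r[0],1),np.round(r[1],1),round(r[2],1),round(float(mx)*1000,1),hue))
    return out
E
python3 - <<'E'
from h import *
for c in('top','scene'):
    f=np.load(f'pics/{c}0.npz')
    for r in cups(c,f['im'],f['d']): print(c,r,'R',np.hypot(*r[1]).round(0))
f=np.load('pics/top0.npz');W=cloud('top',f['d'])
for n,(u,v) in dict(mat=(380,196),matc1=(349,137),matc2=(402,135),matc3=(409,256),matc4=(354,257),gear=(438,151),tapec=(178,150),glue=(490,133),p1=(482,188),p2=(515,195),p3=(496,269),p4=(465,262),handle=(494,225),head=(500,197)).items(): print(n,W[v,u].round(4))
im=f['im'];cv2.imwrite('pics/c1.png',cv2.resize(im[100:310,150:350],None,fx=3,fy=2.8,interpolation=cv2.INTER_CUBIC));cv2.imwrite('pics/c2.png',cv2.resize(im[110:290,420:540],None,fx=3.3,fy=3.3,interpolation=cv2.INTER_CUBIC))
E
```

```text
top (array([311., 145.]), array([660.3,  42.7]), array([53.9, 51.9]), 13.6, 60.2, np.float64(10.0)) R 662.0
top (array([238., 194.]), array([542.1, 217.2]), array([52.9, 52.8]), 6.1, 60.2, np.float64(11.0)) R 584.0
top (array([495., 220.]), array([ 468.1, -379.5]), array([ 49.1, 154.4]), 72.3, 66.8, np.float64(21.0)) R 603.0
top (array([303., 215.]), array([492.4,  63.8]), array([52.1, 52.4]), 83.9, 60.4, np.float64(111.0)) R 497.0
top (array([184., 243.]), array([429.5, 342.2]), array([52.6, 53.6]), 14.8, 60.4, np.float64(62.0)) R 549.0
top (array([245., 270.]), array([365.5, 197.6]), array([52.7, 52. ]), 58.2, 60.6, np.float64(11.0)) R 415.0
top (array([307., 280.]), array([341.8,  55.2]), array([51.7, 51.9]), 44.2, 60.7, np.float64(11.0)) R 346.0
scene (array([355.,   3.]), array([-21.1, 815.1]), array([155.2,  30.7]), 44.0, 57.3, np.float64(106.0)) R 815.0
scene (array([472.,  24.]), array([387.6, 959.2]), array([68.2, 34. ]), 24.5, 61.4, -1) R 1035.0
scene (array([502.,  31.]), array([484.3, 990. ]), array([68.7, 34.2]), 17.2, 59.8, -1) R 1102.0
scene (array([192., 127.]), array
[... 772 characters left out ...]
., 56.]), 12.9, 61.7, np.float64(12.0)) R 664.0
scene (array([189., 315.]), array([ 469.3, -380.7]), array([ 49.7, 154.2]), 73.7, 67.7, np.float64(24.0)) R 604.0
scene (array([265., 387.]), array([ 696.6, -383. ]), array([42.1, 27.4]), 48.3, 66.7, -1) R 795.0
mat [ 0.5423 -0.1237  0.0033]
matc1 [ 0.6904 -0.0493  0.0101]
matc2 [ 0.6953 -0.1818  0.0053]
matc3 [ 0.3951 -0.1913 -0.0023]
matc4 [ 0.3937 -0.0576 -0.0004]
gear [ 0.6507 -0.2671  0.0169]
tapec [ 0.6649  0.38   -0.0016]
glue [ 0.6775 -0.376   0.0783]
p1 [ 0.559  -0.3731  0.008 ]
p2 [ 5.420e-01 -4.556e-01  1.000e-04]
p3 [ 0.3621 -0.3966  0.0084]
p4 [ 0.3794 -0.325   0.0024]
handle [ 0.4626 -0.377   0.069 ]
head [ 0.5286 -0.3971  0.0611]
```

View pics/c1.png

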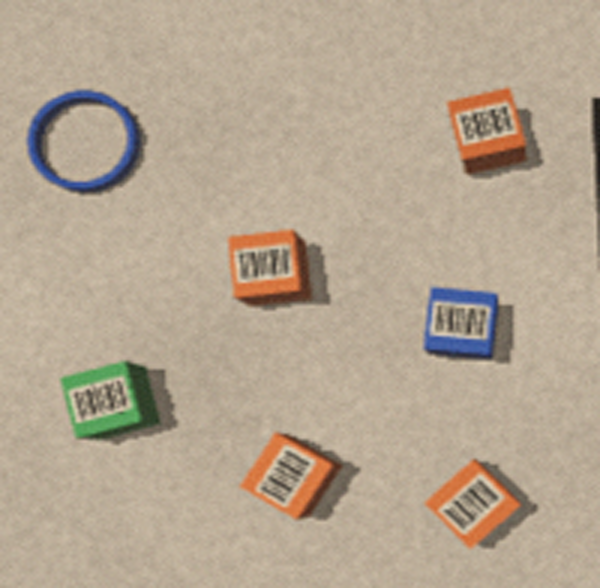

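View pics/c2.png

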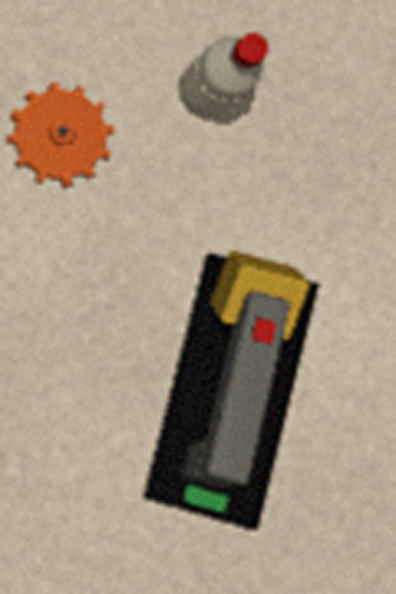

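The orange candidates are at top-view px (312,146), (239,195), (247,270) and (308,280). Their distances from the base are 0.66, 0.58, 0.42 and 0.35 m, so the one at (312,146) is meant, and the crop confirms it is an orange cup with its label. Blue is at (304,215), green at (185,242), and there is no yellow cup. The scanner is at (494,225) on its pad. Next I'll move over the scanner.

Request:
apply_moves(motion=[[[28,-40,0],6.4],[[28,-40,0],6.4],[[28,-40,0],6.4],[[28,-40,0],6.4],[[28,-40,0],6.4],[[28,-40,0],6.4],[[28,-40,0],6.4],[[28,-40,0],6.4],[[28,-40,0],6.4],[[28,-40,0],6.4]])

```text
clock: 1.15
tool_pos: [0.5487, 0.2172, 0.2265]
orientation: [180.0, -0.0, -107.0]
force: [0.2, 0.2, 0.5]
opening: 0.0875
```

Request:
apply_moves(motion=[[[-6.55,-60.4,0],0],[[-6.55,-60.4,0],0],[[-6.55,-60.4,0],0],[[-6.55,-60.4,0],0],[[-6.55,-60.4,0],0],[[-6.55,-60.4,0],0],[[-6.55,-60.4,0],0],[[-6.55,-60.4,0],0],[[-6.55,-60.4,0],0],[[-6.55,-60.4,0],0]])

```text
clock: 2.15
tool_pos: [0.4931, -0.2794, 0.2266]
orientation: [-180.0, 0.0, -107.0]
force: [1.8, 1.2, -0.4]
opening: 0.0875
```

Request:
apply_moves(motion=[[[-1.1,-10.4,-5],0],[[-1.1,-10.4,-5],0],[[-1.1,-10.4,-5],0],[[-1.1,-10.4,-5],0],[[-1.1,-10.4,-5],0]])

```text
clock: 2.65
tool_pos: [0.4827, -0.3813, 0.1765]
orientation: [180.0, 0.0, -107.0]
force: [0.3, 0.5, -0.1]
opening: 0.0879
```

```bash
python3 - <<'E'
from h import *
o,im,d=snap('wrist','w1'); print(o['tool_pos'],o['orientation'],o['joint_pos'])
W=cloud('wrist',d,o);z=W[...,2]
m=(z>.058)&(z<.08); m[240:]=0
P=W[m]; print(len(P)); q=P[:,:2].astype(np.float32)*1000
print(cv2.minAreaRect(q), np.median(P[:,2]))
snap('top','t1')
f=np.load('pics/t1.npz');W=cloud('top',f['d']);z=W[...,2];m=(z>.062)&(z<.075);m[:,:440]=0
print(cv2.minAreaRect(W[m][:,:2].astype(np.float32)*1000) if m.sum()>20 else 0)
E
```

```text
[ 0.48271005 -0.3813457   0.17648355] [ 1.79969913e+02  1.40774614e-03 -1.07004169e+02] [-2.01421536e+01  1.70441529e+01 -1.12090097e+01  2.73926142e-04
 -6.17769565e+01  9.31378551e+01]
4515
((494.115966796875, -388.6023254394531), (49.77054977416992, 105.46939086914062), 72.67169952392578) 0.06728979707336802
0
```

View pics/w1.png

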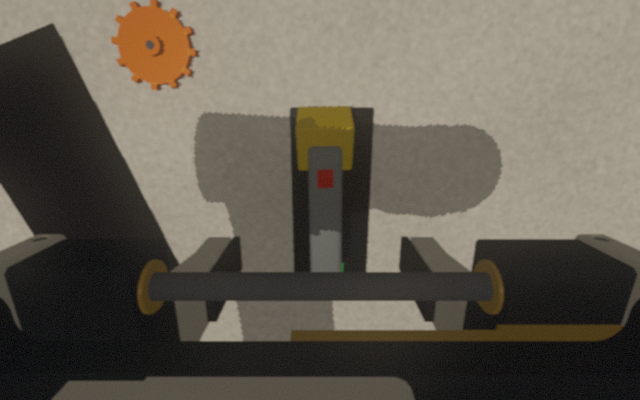

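Request:
apply_moves(motion=[[[-0.2,-0.3,-5],0],[[-0.2,-0.3,-10],0],[[-0.2,-0.3,-13],0],[[-0.2,-0.3,-14],0],[[-0.2,-0.3,-14],0]])

```text
clock: 3.25
tool_pos: [0.4811, -0.3836, 0.0364]
orientation: [179.9, -0.0, -106.9]
force: [-0.1, 0.8, -0.5]
opening: 0.0874
```

Request:
apply_moves(motion=[[[0,0,0],0],[[0,0,0],0],[[0,0,0],0],[[0,0,0],0],[[0,0,0],0],[[0,0,0],0]], hand=2)

```text
clock: 3.85
tool_pos: [0.4808, -0.3845, 0.0368]
orientation: [-180.0, -0.0, -107.0]
force: [-0.4, 0.5, -0.3]
opening: 0.0448
```

Request:
apply_moves(motion=[[[0,0,2],0],[[0,0,5],0],[[0,0,10],0],[[0,0,14],0],[[0,0,14],0]])

```text
clock: 4.35
tool_pos: [0.4837, -0.3864, 0.1835]
orientation: [-179.4, -0.1, -106.9]
force: [0.9, -0.1, 0.5]
opening: 0.02
```

```bash
python3 - <<'E'
from h import *
print(ctrl.get_obs())
o,im,d=snap('wrist','w2')
snap('scene','s2')
E
```

```text
{'clock': 4.35, 'joint_pos': array([-20.50054272,  16.7047406 , -10.7664767 ,   0.12115503,
       -61.92984882,  93.52912471]), 'qvel': array([-0.0112633 ,  2.95182057, -4.93840027, -1.96028952,  4.12000116,
        0.06445333]), 'tau': array([-1.46977999e-01, -5.18840361e+01,  2.80022067e+01,  6.43583894e+00,
       -1.14340771e+00,  3.16975136e-03]), 'tool_pos': array([ 0.48370697, -0.38637664,  0.18349181]), 'orientation': array([-1.79408871e+02, -1.44154095e-01, -1.06915711e+02]), 'force': array([ 0.91307374, -0.09054665,  0.49266296]), 'moment': array([-0.0110792 , -0.04710267, -0.0010644 ]), 'opening': 0.01999627226313738}
```

View pics/w2.png

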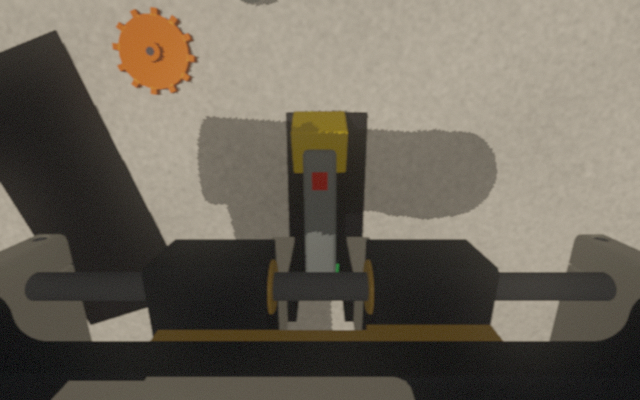

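View pics/s2.png

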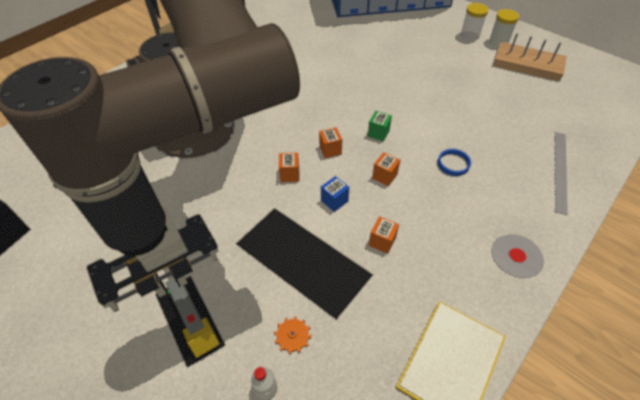

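The wrist view shows I lifted before the fingers had closed. The scanner is still on its pad (head at px (320,130)). I'll reopen and repeat, closing fully first.

Request:
apply_moves(motion=[[[0,0,0],0],[[0,0,0],0],[[0,0,0],0],[[0,0,0],0],[[0,0,-4],0],[[0,0,-8],0],[[0,0,-12],0],[[0,0,-14],0],[[0,0,-14],0]], hand=6)

```text
clock: 5.35
tool_pos: [0.4784, -0.3834, 0.0329]
orientation: [179.6, 0.1, -107.0]
force: [-0.5, -0.5, 0.3]
opening: 0.06
```

Request:
apply_moves(motion=[[[0,0,0],0],[[0,0,0],0],[[0,0,0],0],[[0,0,0],0],[[0,0,0],0],[[0,0,0],0],[[0,0,0],0],[[0,0,0],0]], hand=2)

```text
clock: 6.15
tool_pos: [0.4814, -0.3848, 0.0376]
orientation: [-179.9, -0.0, -107.0]
force: [-0.7, 0.9, 6.2]
opening: 0.0302
```

Request:
apply_moves(motion=[[[0,0,1],0],[[0,0,3],0],[[0,0,6],0],[[0,0,10],0],[[0,0,14],0],[[0,0,14],0]])

```text
clock: 6.75
tool_pos: [0.4834, -0.3861, 0.1833]
orientation: [-179.4, -0.1, -106.9]
force: [0.6, -1.0, -2.5]
opening: 0.0298
```

```bash
python3 - <<'E'
from h import *
print(ctrl.get_obs())
o,im,d=snap('wrist','w3')
W=cloud('wrist',d,o); 
for v in range(110,235,8): print(v,W[v,318].round(3))
snap('scene','s3')
E
```

```text
{'clock': 6.75, 'joint_pos': array([-20.49350394,  16.70186666, -10.78483806,   0.10853794,
       -61.95482483,  93.53125157]), 'qvel': array([ 4.68809458e-04,  2.70601514e+00, -4.60934814e+00, -1.93990935e+00,
        4.31916197e+00, -3.36842421e-02]), 'tau': array([-1.74797243e-01, -5.21403623e+01,  2.79617822e+01,  6.54065609e+00,
       -1.22057721e+00,  3.76728873e-03]), 'tool_pos': array([ 0.48343052, -0.38611798,  0.18334896]), 'orientation': array([-1.79448562e+02, -1.30497857e-01, -1.06912316e+02]), 'force': array([ 0.59590852, -1.01240707, -2.48917053]), 'moment': array([-0.06796975, -0.11670437, -0.03196209]), 'opening': 0.029759047916939438}
110 [ 0.557 -0.407  0.181]
118 [ 0.553 -0.406  0.189]
126 [ 0.55  -0.405  0.195]
134 [ 0.547 -0.404  0.203]
142 [ 0.544 -0.403  0.209]
150 [ 0.541 -0.403  0.212]
158 [ 0.538 -0.401  0.21 ]
166 [ 0.534 -0.4    0.209]
174 [ 0.531 -0.399  0.207]
182 [ 0.527 -0.398  0.208]
190 [ 0.525 -0.398  0.212]
198 [ 0.522 -0.397  0.214]
206 [ 0.519 -0.396  0.214]
214 [ 0.515 -0.395  0.214]
222 [ 0.512 -0.394  0.214]
230 [ 0.508 -0.393  0.215]
```

View pics/w3.png

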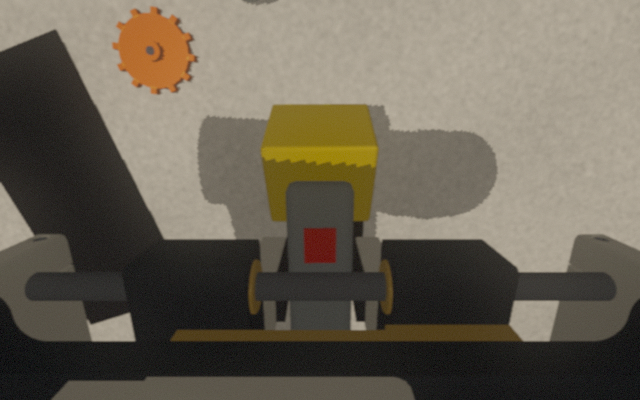

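View pics/s3.png

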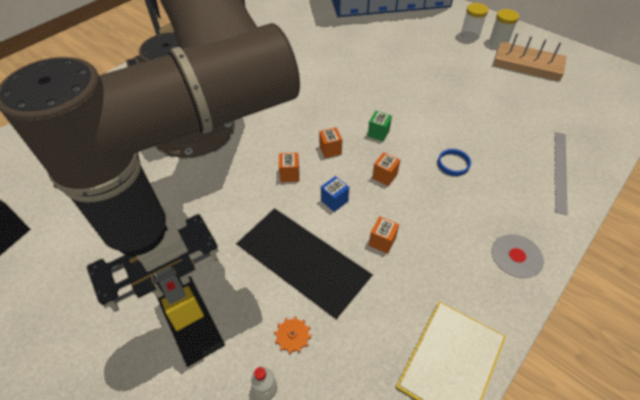

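Request:
apply_moves(motion=[[[7,30,0],0],[[7,30,0],0],[[7,30,0],0],[[7,30,0],0],[[7,30,0],0],[[7,30,0],0],[[7,30,0],0]])

```text
clock: 7.55
tool_pos: [0.5508, -0.0802, 0.1751]
orientation: [179.9, -0.0, -106.7]
force: [-0.0, -0.8, -2.4]
opening: 0.03
```

Request:
apply_moves(motion=[[[7.4,27.7,0],0],[[7.4,27.7,0],0],[[7.4,27.7,0],0],[[7.4,27.7,0],0],[[7.4,27.7,0],0],[[7.4,27.7,0],0],[[7.4,27.7,0],0],[[7.4,27.7,0],0],[[7.4,27.7,0],0]])

```text
clock: 8.45
tool_pos: [0.624, 0.1915, 0.1754]
orientation: [179.9, -0.1, -107.0]
force: [0.8, -0.7, -1.5]
opening: 0.0299
```

```bash
python3 - <<'E'
from h import *
o=ctrl.get_obs();print(o['tool_pos'],o['orientation'],o['force'],o['moment'])
o,im,d=snap('wrist','w4')
snap('scene','s4');f=np.load('pics/s4.npz')
for r in cups('scene',f['im'],f['d']): print(r)
cv2.imwrite('pics/s4c.png',cv2.resize(f['im'][60:300,250:490],None,fx=2.4,fy=2.4))
E
```

```text
[0.62398284 0.19145561 0.17535523] [ 1.79898020e+02 -1.01144788e-01 -1.06999506e+02] [ 0.75491637 -0.7109462  -1.454905  ] [-0.01537778  0.00531948  0.03104212]
(array([368.,   2.]), array([ 33.5, 870.7]), array([317.4,  48.9]), 41.3, 54.1, np.float64(107.0))
(array([502.,  31.]), array([484.1, 988. ]), array([68.7, 34.9]), 14.8, 60.1, -1)
(array([192., 127.]), array([ 51.3, -22.9]), array([157.6,  69.9]), 73.0, 59.4, -1)
(array([330., 137.]), array([366.4, 198.9]), array([53.1, 58.1]), 59.4, 61.4, np.float64(12.0))
(array([288., 161.]), array([343. ,  55.7]), array([51.9, 56.1]), 44.0, 61.4, np.float64(12.0))
(array([386., 163.]), array([543.4, 218.4]), array([53.1, 57.7]), 6.8, 61.4, np.float64(12.0))
(array([334., 188.]), array([494.2,  64.4]), array([54.4, 53.4]), 82.9, 61.6, np.float64(109.0))
(array([  8., 222.]), array([ -18.5, -516.9]), array([ 7.2, 50.2]), 11.3, 59.0, np.float64(116.0))
(array([384., 229.]), array([662.4,  44.2]), array([52.3, 55.5]), 13.1, 61.5, np.float64(12.0))
(array([264., 387.]), array([ 697.2, -383.8]), array([42.1, 28.6]), 47.2, 66.5, -1)
```

View pics/s4c.png

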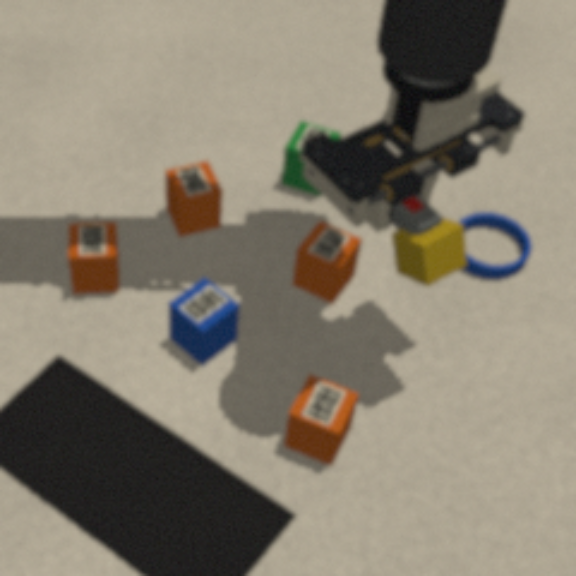

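Request:
apply_moves(motion=[[[0,0.2,-3],0],[[0,0.2,-6],0],[[0,0.2,-7.5],0],[[0,0.2,-8],0],[[0,0.2,-8],0]])

```text
clock: 9.05
tool_pos: [0.6247, 0.1936, 0.0964]
orientation: [180.0, -0.0, -107.0]
force: [-0.6, -0.5, -2.3]
opening: 0.0294
```

Request:
apply_moves(motion=[[[0.1,0,-0.4],0],[[0.2,0,-0.8],0],[[0.3,-0.1,-1.2],0],[[0.4,-0.1,-1.6],0],[[0.5,-0.2,-2.0],0],[[0.6,-0.2,-2.4],0],[[0.7,-0.2,-2.8],0],[[0.8,-0.2,-3.1],0],[[0.9,-0.3,-3.5],0],[[1,-0.3,-3.7],0]])

```text
clock: 10.05
tool_pos: [0.636, 0.192, 0.0603]
orientation: [-179.9, 0.1, -107.0]
force: [3.4, -0.2, 4.7]
opening: 0.0299
```

```bash
python3 - <<'E'
from h import *
o=ctrl.get_obs();print(o['tool_pos'],o['orientation'],o['force'],o['moment'])
snap('scene','s5');f=np.load('pics/s5.npz')
cv2.imwrite('pics/s5c.png',cv2.resize(f['im'][60:300,250:490],None,fx=2.4,fy=2.4))
E
```

```text
[0.63602373 0.19198742 0.06031029] [-1.79889477e+02  1.01477295e-01 -1.06959424e+02] [ 3.39368891 -0.19282123  4.74834614] [ 0.09612343 -0.93766424 -0.11326855]
```

View pics/s5c.png

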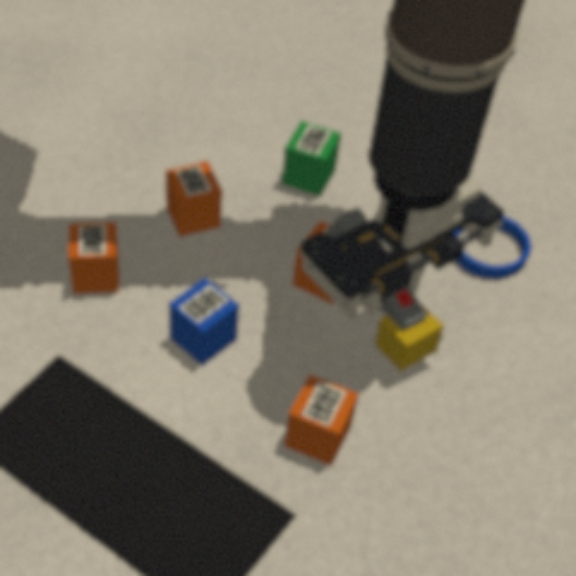

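Request:
apply_moves(motion=[[[0,0,4],0],[[0,0,8],0],[[0,0,10],0],[[0,0,12],0],[[0,0,12],0],[[0,0,12],0]])

```text
clock: 10.7
tool_pos: [0.6336, 0.1915, 0.1783]
orientation: [179.9, -0.0, -107.0]
force: [-0.9, 0.2, -3.0]
opening: 0.0299
```

```bash
cat >> h.py <<'E'
def tilt(tag):
    o,im,d=snap('wrist',tag)
    m=ctrl.camera_model('wrist');T=np.array(m['tool_from_camera'])
    v,u=np.mgrid[0:400,0:640];P=np.stack([(u-m['cx'])/m['fx']*d,(v-m['cy'])/m['fy']*d,d],-1)@T[:3,:3].T+T[:3,3]
    return o,im,P
E
python3 - <<'E'
from h import *
o,im,P=tilt('w6');print(o['tool_pos'])
# tool coords: heading=-y, up=-z
for v in range(60,270,8): print(v,(P[v,320]*1000).round(1),im[v,320])
snap('scene','s6')
E
```

```text
[0.63360784 0.19145207 0.17829983]
60 [  -0.3 -122.9  177.8] [137 154 161]
68 [  -0.3 -115.6  178.2] [138 154 162]
76 [  -0.3 -108.1  178.2] [142 157 166]
84 [  -0.3 -100.6  178.6] [141 156 164]
92 [ -0.3 -93.  179.5] [140 155 163]
100 [ -0.3 -85.2 177.7] [134 151 159]
108 [ -0.3 -77.3 179. ] [141 158 165]
116 [ -0.3 -69.4 177.9] [141 157 166]
124 [ -0.4 -61.2 179.3] [137 154 163]
132 [ -0.4 -53.1 178.5] [ 98 125 136]
140 [ -0.2 -61.5   1.5] [29 80 96]
148 [ -0.2 -58.3  -5. ] [ 40 145 169]
156 [ -0.2 -54.4  -4.9] [ 33 142 166]
164 [ -0.2 -50.4  -5. ] [ 27 141 165]
172 [ -0.2 -46.3  -4.5] [ 23 137 161]
180 [ -0.2 -44.6 -15.2] [84 94 97]
188 [ -0.2 -40.9 -15.5] [61 70 73]
196 [ -0.2 -37.3 -16.8] [58 66 70]
204 [ -0.2 -34.1 -19.1] [61 70 71]
212 [ -0.2 -30.1 -18.8] [50 61 76]
220 [ -0.2 -28.  -24.1] [ 28  35 103]
228 [ -0.2 -24.7 -25.6] [ 31  37 104]
236 [ -0.2 -21.3 -26.8] [ 27  34 103]
244 [ -0.2 -17.3 -26.7] [ 29  37 103]
252 [ -0.2 -13.6 -27.3] [53 60 63]
260 [ -0.2  -9.8 -27.9] [61 66 67]
268 [  -0.   -76.6 -158.3] [60 65 65]
```

View pics/w6.png

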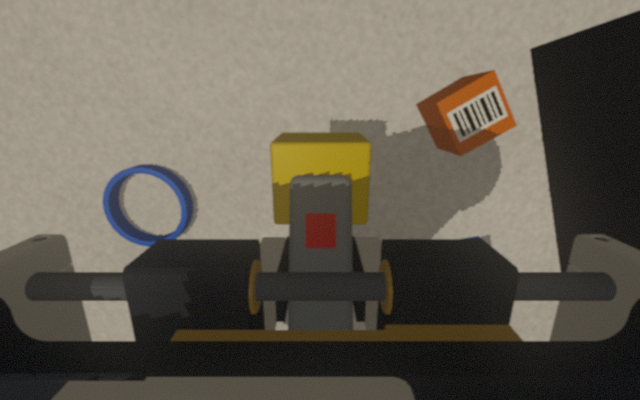

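View pics/s6.png

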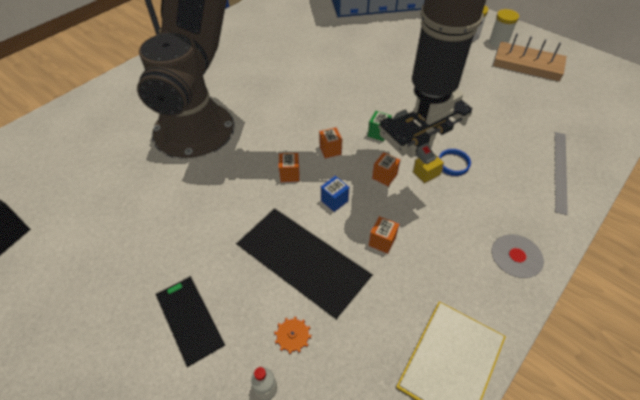

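Request:
apply_moves(motion=[[[-1.6,-15.8,0],30.3],[[-1.6,-15.8,0],30.3],[[-1.6,-15.8,0],30.3],[[-1.6,-15.8,0],30.3],[[-1.6,-15.8,0],30.3],[[-1.6,-15.8,0],30.3],[[-1.6,-15.8,0],30.3],[[-1.6,-15.8,0],30.3]])

```text
clock: 11.6
tool_pos: [0.6188, 0.0346, 0.1791]
orientation: [180.0, 0.0, -76.6]
force: [0.2, 0.2, -1.2]
opening: 0.0302
```

```bash
python3 - <<'E'
from h import *
o,im,d=snap('wrist','w7'); print(o['tool_pos'],o['orientation'])
snap('scene','s7');f=np.load('pics/s7.npz')
for r in cups('scene',f['im'],f['d']): print(r)
cv2.imwrite('pics/s7c.png',cv2.resize(f['im'][60:300,250:490],None,fx=2.4,fy=2.4))
E
```

```text
[0.61877914 0.03457476 0.17907034] [ 1.79960199e+02  1.40089220e-03 -7.66462200e+01]
(array([348.,   3.]), array([-41.7, 785.1]), array([92.2, 29.6]), 30.5, 57.8, np.float64(106.0))
(array([472.,  24.]), array([386.4, 961.1]), array([68.6, 37.1]), 22.4, 60.1, -1)
(array([502.,  31.]), array([483.3, 992.1]), array([69., 40.]), 16.2, 60.5, -1)
(array([191., 127.]), array([ 40.7, -21.4]), array([156.9,  88.3]), 59.2, 59.2, -1)
(array([330., 137.]), array([366.7, 198.6]), array([52.1, 56.5]), 58.4, 61.5, np.float64(12.0))
(array([288., 161.]), array([343.1,  55.6]), array([51.7, 56.6]), 44.1, 61.5, np.float64(12.0))
(array([331., 189.]), array([493.6,  60.6]), array([45.6, 53.7]), 83.6, 61.0, np.float64(109.0))
(array([  8., 222.]), array([ -18.4, -516.7]), array([ 6.9, 50.7]), 10.3, 58.6, np.float64(138.0))
(array([384., 229.]), array([662.5,  43.5]), array([52.6, 56.7]), 12.6, 61.4, np.float64(12.0))
(array([265., 386.]), array([ 695.3, -381.7]), array([42.9, 32.4]), 58.3, 67.6, -1)
```

View pics/s7c.png

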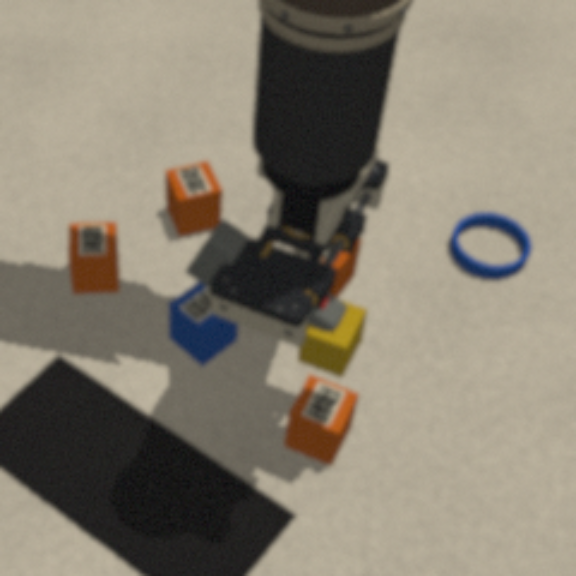

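View pics/w7.png

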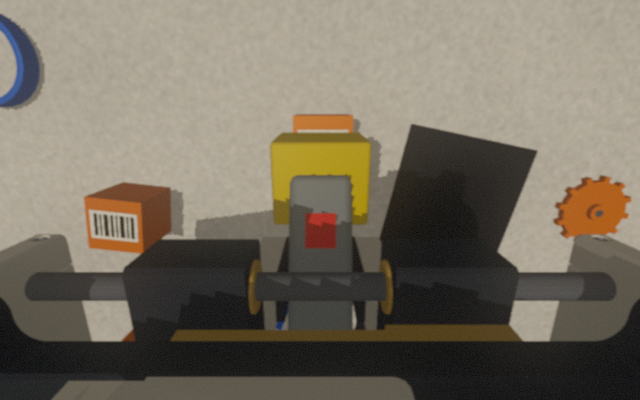

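```bash
python3 - <<'E'
from h import *
o,im,P=tilt('w8');print(o['tool_pos'])
for v in range(108,140,2): print(v,(P[v,322]*1000).round(1),im[v,322])
E
```

```text
[0.61880927 0.03441125 0.17927666]
108 [  2.  -77.4 177.9] [150 167 176]
110 [  2.1 -75.4 179.3] [150 168 175]
112 [  2.1 -73.4 178.8] [150 166 176]
114 [  2.  -71.5 168.4] [102 126 155]
116 [  1.7 -70.7 119.2] [ 52 115 183]
118 [  1.7 -69.  117.9] [ 51 117 190]
120 [  1.7 -67.3 118.9] [ 54 121 191]
122 [  1.7 -65.7 119.5] [ 53 118 192]
124 [  1.7 -64.  119.6] [ 49 115 189]
126 [  1.7 -62.4 118.3] [ 51 117 190]
128 [  1.7 -60.7 118.1] [ 57 119 189]
130 [  1.7 -58.9 119.3] [153 174 192]
132 [  1.2 -63.   36.7] [122 152 163]
134 [  1.2 -62.6  25.7] [ 46 101 119]
136 [  1.1 -62.3  16.2] [ 40 100 120]
138 [  1.1 -61.8   9.8] [ 41 100 118]
```

Request:
apply_moves(motion=[[[-0.1,-0.1,0],0],[[-0.1,-0.1,0],0],[[-0.1,-0.1,0],0],[[-0.1,-0.1,0],0],[[-0.1,-0.1,0],0],[[-0.1,-0.1,0],0],[[-0.1,-0.1,0],0],[[-0.1,-0.1,0],0],[[-0.1,-0.1,0],0],[[-0.1,-0.1,0],0]])

```text
clock: 12.75
tool_pos: [0.6178, 0.0325, 0.1795]
orientation: [180.0, -0.0, -76.7]
force: [0.0, 0.5, -2.0]
opening: 0.0297
```

Request:
apply_moves(motion=[[[0,0,0],0],[[0,0,0],0],[[0,0,0],0],[[0,0,0],0],[[0,0,0],0],[[0,0,0],0],[[0,0,0],0],[[0,0,0],0],[[0,0,0],0],[[0,0,0],0]])

```text
clock: 13.75
tool_pos: [0.6178, 0.0325, 0.1796]
orientation: [-180.0, -0.0, -76.7]
force: [-0.0, -0.0, -2.2]
opening: 0.0301
```

Request:
apply_moves(motion=[[[0,0,0],0],[[0,0,0],0],[[0,0,0],0],[[0,0,0],0],[[0,0,0],0]])

```text
clock: 14.25
tool_pos: [0.6178, 0.0326, 0.1795]
orientation: [180.0, 0.0, -76.7]
force: [-0.1, -0.2, -3.0]
opening: 0.0294
```

```bash
python3 - <<'E'
from h import *
for c in('top','scene'):
    o,im,d=snap(c,c+'9')
    for r in cups(c,im,d): print(c,r)
E
```

```text
top (array([241., 193.]), array([542.5, 213. ]), array([53.1, 44. ]), 6.3, 60.3, np.float64(15.0))
top (array([303., 215.]), array([492.7,  63.9]), array([52.5, 52.4]), 83.8, 60.6, np.float64(113.0))
top (array([307., 280.]), array([341.8,  55.1]), array([51.6, 51.7]), 44.2, 60.7, np.float64(10.0))
scene (array([347.,   3.]), array([-45.8, 785.5]), array([84.6, 28.1]), 32.5, 57.8, np.float64(107.0))
scene (array([473.,  24.]), array([386.7, 959.6]), array([67.6, 33.9]), 20.2, 59.6, -1)
scene (array([502.,  31.]), array([483.7, 991.2]), array([68.8, 36.8]), 16.5, 59.0, -1)
scene (array([192., 127.]), array([ 44.6, -23.9]), array([157.6,  90.7]), 62.1, 59.6, -1)
scene (array([330., 137.]), array([367.8, 198.4]), array([53.1, 55.6]), 60.1, 61.3, np.float64(12.0))
scene (array([288., 161.]), array([342.5,  55. ]), array([50.2, 57.6]), 43.2, 61.3, np.float64(12.0))
scene (array([331., 190.]), array([494.1,  59.4]), array([44.4, 53.9]), 83.8, 61.2, np.float64(109.0))
scene (array([  8., 222.]), array([ -19.3, -516. ]), array([ 8.4, 49.1]), 9.5, 58.9, np.float64(137.0))
scene (array([384., 229.]), array([662.1,  44.8]), array([52.5, 55.7]), 13.4, 61.5, np.float64(12.0))
scene (array([265., 386.]), array([ 696.7, -381.1]), array([43.3, 30.2]), 70.4, 67.8, -1)
```

Request:
apply_moves(motion=[[[-17,3.6,0],-19.4],[[-17,3.6,0],-19.4],[[-17,3.6,0],-19.4],[[-17,3.6,0],-19.4],[[-17,3.6,0],-19.4],[[-17,3.6,0],-19.4],[[-17,3.6,0],-19.4]])

```text
clock: 15.05
tool_pos: [0.4486, 0.0688, 0.1798]
orientation: [-180.0, 0.0, -96.1]
force: [0.6, -0.5, -2.2]
opening: 0.0303
```

```bash
python3 - <<'E'
from h import *
o,im,P=tilt('w10');print(o['tool_pos'],o['orientation'])
for v in range(108,140,2): print(v,(P[v,322]*1000).round(1),im[v,322])
for u in range(280,362,4): print(u,(P[124,u]*1000).round(1),im[124,u])
E
```

```text
[0.44861196 0.06875395 0.1798255 ] [-1.79959442e+02  1.78727216e-02 -9.60583753e+01]
108 [  1.8 -77.4 179.1] [162 179 189]
110 [  1.8 -75.4 179.2] [162 178 187]
112 [  1.8 -73.4 179.2] [149 164 171]
114 [  1.5 -72.3 118.8] [161 113  91]
116 [  1.5 -70.6 120.5] [173 115  85]
118 [  1.5 -69.  119.2] [171 113  82]
120 [  1.5 -67.3 121. ] [170 112  82]
122 [  1.5 -65.6 120.3] [171 114  85]
124 [  1.5 -64.  120.1] [172 115  85]
126 [  1.5 -62.3 119.5] [165 109  84]
128 [  1.5 -60.5 120.9] [145 135 130]
130 [  1.5 -58.9 119.4] [128 145 151]
132 [  1.5 -57.2 119.9] [ 87 115 125]
134 [  1.  -62.6  26.3] [ 48 101 118]
136 [  1.  -62.3  16.3] [ 49 101 120]
138 [  0.9 -61.9   8.6] [ 50 104 120]
280 [-42.3 -61.3 179.6] [160 177 185]
284 [-38.2 -61.2 180.5] [158 175 182]
288 [-33.9 -61.2 180. ] [164 179 187]
292 [-24.4 -64.  120.4] [175 120  92]
296 [-20.9 -64.  119.5] [173 117  83]
300 [-17.4 -64.  119. ] [173 114  82]
304 [-14.  -64.  119.5] [172 116  84]
308 [-10.6 -64.  119.9] [172 115  85]
312 [ -7.1 -64.  119.8] [173 116  84]
316 [ -3.7 -63.9 120.7] [171 115  84]
320 [ -0.2 -64.  119.6] [171 114  82]
324 [  3.3 -64.  119.2] [173 116  87]
328 [  6.7 -64.  119.9] [169 111  80]
332 [ 10.2 -63.9 120.6] [170 112  82]
336 [ 13.7 -63.9 120.6] [169 110  81]
340 [ 17.2 -63.9 120.7] [169 111  80]
344 [ 20.5 -64.  119.3] [167 109  77]
348 [ 24.  -64.  119.5] [168 109  79]
352 [ 33.5 -61.2 180.4] [120 129 136]
356 [ 37.6 -61.2 180.1] [113 126 135]
360 [ 41.8 -61.2 179.8] [160 175 184]
```

View pics/w10.png

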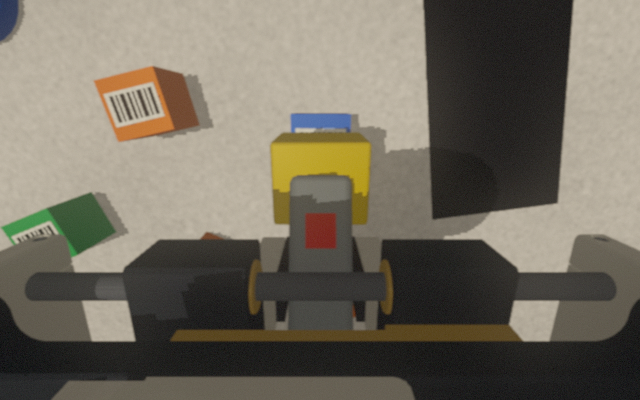

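Blue cup front edge at px (320,113): centred within 1 mm across and about 46 mm forward, as wanted. Hold.

Request:
apply_moves(motion=[[[0,0,0],0],[[0,0,0],0],[[0,0,0],0],[[0,0,0],0],[[0,0,0],0],[[0,0,0],0],[[0,0,0],0],[[0,0,0],0],[[0,0,0],0],[[0,0,0],0]])

```text
clock: 16.1
tool_pos: [0.4478, 0.0686, 0.1796]
orientation: [-180.0, 0.0, -96.1]
force: [1.2, -0.3, -1.3]
opening: 0.0298
```

Request:
apply_moves(motion=[[[0,0,0],0],[[0,0,0],0],[[0,0,0],0],[[0,0,0],0],[[0,0,0],0],[[0,0,0],0],[[0,0,0],0],[[0,0,0],0],[[0,0,0],0],[[0,0,0],0]])

```text
clock: 17.1
tool_pos: [0.4478, 0.0685, 0.1795]
orientation: [180.0, -0.0, -96.1]
force: [0.6, -0.6, -1.9]
opening: 0.0294
```

```bash
python3 - <<'E'
from h import *
for c in('top','scene'):
    o,im,d=snap(c,c+'11')
    for r in cups(c,im,d): print(c,r)
E
```

```text
top (array([311., 145.]), array([661. ,  42.9]), array([52.7, 52.1]), 13.4, 60.3, np.float64(11.0))
top (array([249., 275.]), array([360.3, 188.8]), array([32.1, 52. ]), 58.0, 60.2, np.float64(13.0))
top (array([307., 280.]), array([341.7,  55.2]), array([51.6, 51.9]), 44.2, 60.7, np.float64(10.0))
scene (array([376.,   2.]), array([ 47.4, 890.2]), array([264.8,  24.3]), 47.6, 53.7, -1)
scene (array([472.,  24.]), array([386.1, 959.3]), array([68.4, 31.1]), 19.5, 60.2, -1)
scene (array([502.,  31.]), array([484.3, 987. ]), array([68.7, 34.3]), 14.4, 60.6, -1)
scene (array([192., 127.]), array([ 41.5, -23.3]), array([155.3,  88.4]), 59.3, 59.1, -1)
scene (array([380., 120.]), array([431. , 343.2]), array([53. , 55.7]), 15.9, 61.4, np.float64(65.5))
scene (array([288., 161.]), array([343. ,  55.5]), array([51.9, 56.6]), 44.3, 61.3, np.float64(12.0))
scene (array([386., 163.]), array([544.1, 218.7]), array([52.9, 55.5]), 5.3, 61.5, np.float64(12.0))
scene (array([334., 188.]), array([494.1,  64.4]), array([54.1, 54.2]), 85.3, 61.4, np.float64(109.0))
scene (array([  8., 222.]), array([ -18.8, -516.9]), array([ 8.2, 50.3]), 9.3, 59.2, np.float64(75.0))
scene (array([384., 230.]), array([662.6,  43.6]), array([52.6, 55.2]), 12.3, 61.8, np.float64(12.0))
scene (array([265., 386.]), array([ 694.6, -380.5]), array([43.2, 35.3]), 68.0, 67.4, -1)
```

Request:
apply_moves(motion=[[[-6.2,26.2,0],20.9],[[-6.2,26.2,0],20.9],[[-6.2,26.2,0],20.9],[[-6.2,26.2,0],20.9],[[-6.2,26.2,0],20.9],[[-6.2,26.2,0],20.9],[[-6.2,26.2,0],20.9],[[-6.2,26.2,0],20.9],[[-6.2,26.2,0],20.9]])

```text
clock: 18.1
tool_pos: [0.3858, 0.3296, 0.1794]
orientation: [180.0, -0.0, -75.2]
force: [0.4, -0.1, -2.3]
opening: 0.0302
```

```bash
python3 - <<'E'
from h import *
o,im,P=tilt('w12');print(o['tool_pos'],o['orientation'])
for v in range(108,140,2): print(v,(P[v,322]*1000).round(1),im[v,322])
for u in range(284,362,4): print(u,(P[124,u]*1000).round(1),im[124,u])
E
```

```text
[0.38583366 0.32956906 0.17943528] [ 1.79974642e+02 -2.22618692e-02 -7.52048665e+01]
108 [  2.1 -77.4 180.8] [126 141 148]
110 [  2.1 -75.4 179.7] [120 138 144]
112 [  1.7 -73.9 119.3] [ 80 123  85]
114 [  1.7 -72.3 118.7] [ 75 134  69]
116 [  1.7 -70.6 119.7] [ 79 133  73]
118 [  1.7 -69.  118.6] [ 72 131  69]
120 [  1.7 -67.3 118.9] [ 74 131  70]
122 [  1.7 -65.7 117.9] [ 74 131  69]
124 [  1.7 -63.9 120.2] [ 73 132  69]
126 [  1.7 -62.3 119.8] [105 144 120]
128 [  1.7 -60.6 119.1] [140 157 165]
130 [  1.7 -58.9 120.4] [115 131 137]
132 [  1.7 -57.3 118.5] [ 68  94 105]
134 [  1.2 -62.6  25.9] [28 81 96]
136 [  1.1 -62.2  17.7] [31 83 97]
138 [  1.1 -61.9   8.6] [36 85 99]
284 [-37.8 -61.3 179.1] [126 140 149]
288 [-33.6 -61.3 179.6] [116 142 134]
292 [-24.1 -64.  118.8] [ 75 133  69]
296 [-20.7 -64.  119.6] [ 77 135  72]
300 [-17.2 -64.  119.2] [ 74 132  69]
304 [-13.8 -64.  119.7] [ 72 131  68]
308 [-10.3 -64.  118.6] [ 76 134  71]
312 [ -6.9 -64.  118.9] [ 73 133  70]
316 [ -3.4 -64.  119.4] [ 77 134  74]
320 [  0.  -64.  119.6] [ 73 133  70]
324 [  3.5 -64.  119.9] [ 74 132  69]
328 [  6.9 -64.  119.2] [ 70 131  70]
332 [ 10.3 -64.  118.2] [ 70 129  69]
336 [ 13.9 -63.9 120.2] [ 72 130  68]
340 [ 17.2 -64.  118.7] [ 73 130  70]
344 [ 20.8 -63.9 120.4] [ 68 129  66]
348 [ 24.2 -64.  119.2] [ 74 122  78]
352 [ 33.7 -61.2 180.2] [ 84  97 104]
356 [ 37.7 -61.3 178.6] [113 127 134]
360 [ 42.  -61.2 179.6] [121 137 145]
```

View pics/w12.png

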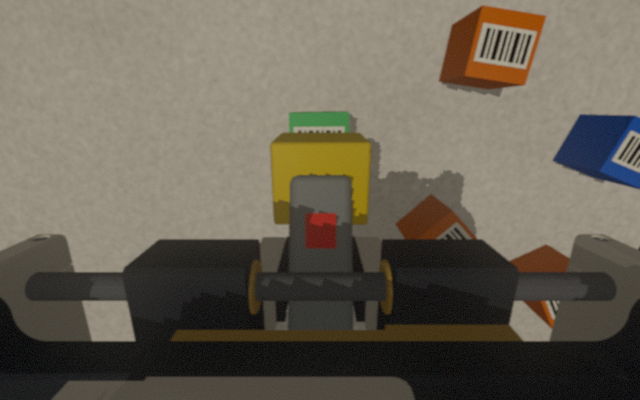

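Request:
apply_moves(motion=[[[0.1,0,0],0],[[0.1,0,0],0],[[0.1,0,0],0],[[0.1,0,0],0],[[0.1,0,0],0],[[0.1,0,0],0],[[0.1,0,0],0],[[0.1,0,0],0],[[0.1,0,0],0],[[0.1,0,0],0]])

```text
clock: 19.15
tool_pos: [0.3868, 0.3306, 0.1795]
orientation: [180.0, -0.0, -75.2]
force: [0.2, -0.5, -2.6]
opening: 0.0298
```

Request:
apply_moves(motion=[[[0,0,0],0],[[0,0,0],0],[[0,0,0],0],[[0,0,0],0],[[0,0,0],0],[[0,0,0],0],[[0,0,0],0],[[0,0,0],0],[[0,0,0],0],[[0,0,0],0]])

```text
clock: 20.15
tool_pos: [0.3868, 0.3305, 0.1796]
orientation: [180.0, 0.0, -75.2]
force: [0.3, -0.1, -1.4]
opening: 0.0297
```

Request:
apply_moves(motion=[[[0,0,0],0],[[0,0,0],0],[[0,0,0],0]])

```text
clock: 20.45
tool_pos: [0.3868, 0.3305, 0.1796]
orientation: [180.0, -0.0, -75.2]
force: [-0.1, 0.2, -2.4]
opening: 0.0303
```

```bash
python3 - <<'E'
from h import *
for c in('top','scene'):
    o,im,d=snap(c,c+'13')
    for r in cups(c,im,d): print(c,r)
f=np.load('pics/top13.npz')
W=cloud('top',f['d']);im=f['im']
# dark regions: mat & pad
g=im.max(2)
m=((g<50)&(abs(W[...,2])<.02)&(W[...,0]>.33)&(W[...,1]<0)).astype(np.uint8)
n,l,st,c=cv2.connectedComponentsWithStats(m)
for i in range(1,n):
    if st[i,4]>400:print(c[i],cv2.minAreaRect(W[l==i][:,:2].astype(np.float32)*1000),np.median(W[l==i][:,2]))
E
```

```text
top (array([311., 145.]), array([660.6,  42.7]), array([53.4, 52.1]), 13.6, 60.5, np.float64(11.0))
top (array([238., 194.]), array([541.9, 217.3]), array([52.5, 52.9]), 7.1, 60.1, np.float64(11.0))
top (array([303., 215.]), array([492.5,  63.7]), array([52.1, 52.3]), 84.5, 60.5, np.float64(111.0))
top (array([245., 270.]), array([365.2, 197.4]), array([53. , 52.3]), 58.2, 60.4, np.float64(10.0))
top (array([307., 280.]), array([341.8,  55.1]), array([51.7, 51.8]), 44.2, 60.8, np.float64(11.0))
scene (array([472.,  24.]), array([389.3, 959.5]), array([68.1, 35.4]), 27.8, 59.5, -1)
scene (array([502.,  31.]), array([485.9, 990.4]), array([69.1, 36.6]), 22.0, 60.2, -1)
scene (array([192., 127.]), array([ 50.9, -22.3]), array([158.6,  71.4]), 73.1, 59.5, np.float64(15.0))
scene (array([380., 120.]), array([431., 343.]), array([52.8, 57.9]), 14.2, 61.6, np.float64(66.0))
scene (array([330., 137.]), array([367.1, 198.7]), array([52.5, 57.7]), 59.6, 61.4, np.float64(12.0))
scene (array([288., 161.]), array([341.9,  55.6]), array([50.3, 57.4]), 43.3, 61.6, np.float64(12.0))
scene (array([386., 163.]), array([543.8, 218.2]), array([52.9, 55.6]), 6.0, 61.3, np.float64(12.0))
scene (array([334., 188.]), array([494. ,  65.3]), array([54.9, 55.9]), 84.9, 61.3, np.float64(109.0))
scene (array([  9., 222.]), array([ -17.9, -515.9]), array([ 9.4, 49.6]), 13.5, 58.6, np.float64(138.0))
scene (array([384., 229.]), array([662.3,  44.1]), array([52.4, 55.3]), 14.0, 61.6, np.float64(12.0))
scene (array([265., 386.]), array([ 695.3, -381.1]), array([43.3, 33.1]), 64.4, 67.3, -1)
[378.6472973  196.30840841] ((547.1549072265625, -119.72590637207031), (307.6576843261719, 136.668212890625), 1.7850887775421143) 0.0032137990416754025
[490.01179245 227.14386792] ((461.35552978515625, -387.07818603515625), (83.98751831054688, 186.9989013671875), 73.0776596069336) 0.008350635179803834
```

Request:
apply_moves(motion=[[[16.3,-36,0],-31.8],[[16.3,-36,0],-31.8],[[16.3,-36,0],-31.8],[[16.3,-36,0],-31.8],[[16.3,-36,0],-31.8],[[16.3,-36,0],-31.8],[[16.3,-36,0],-31.8],[[16.3,-36,0],-31.8],[[16.3,-36,0],-31.8]])

```text
clock: 21.45
tool_pos: [0.5511, -0.0339, 0.1791]
orientation: [180.0, -0.1, -107.2]
force: [-1.8, 0.8, -3.5]
opening: 0.0296
```

Request:
apply_moves(motion=[[[-6.1,-36.5,0],0],[[-6.1,-36.5,0],0],[[-6.1,-36.5,0],0],[[-6.1,-36.5,0],0],[[-6.1,-36.5,0],0],[[-6.1,-36.5,0],0],[[-6.1,-36.5,0],0],[[-6.1,-36.5,-5],0],[[-6.1,-36.5,-9.5],0],[[-6.1,-36.5,-9.5],0]])

```text
clock: 22.45
tool_pos: [0.4839, -0.3926, 0.0775]
orientation: [179.3, 0.2, -107.1]
force: [-1.1, 0.8, -2.4]
opening: 0.0297
```

Request:
apply_moves(motion=[[[0,0,-1.5],0],[[0,0,-2.8],0],[[0,0,-3.2],0],[[0,0,-3.4],0],[[0,0,-3.4],0]])

```text
clock: 22.95
tool_pos: [0.4894, -0.3944, 0.0514]
orientation: [-179.9, -0.0, -106.9]
force: [-0.5, 0.2, -1.4]
opening: 0.0299
```

```bash
python3 - <<'E'
from h import *
o=ctrl.get_obs();print(o['tool_pos'],o['orientation'],o['force'],o['moment'])
o,im,P=tilt('w14')
W=cloud('wrist',np.load('pics/w14.npz')['d'],o)
m=(im.max(2)<40)&(abs(W[...,2])<.02);m[235:]=0
print(cv2.minAreaRect(W[m][:,:2].astype(np.float32)*1000))
E
```

```text
[ 0.48938126 -0.3943701   0.05141561] [-1.79943411e+02 -1.29739397e-02 -1.06928163e+02] [-0.50488667  0.19532905 -1.37606585] [-0.00571119  0.00998277 -0.00769659]
((502.93280029296875, -399.12335205078125), (81.84355926513672, 43.36649703979492), 72.70379638671875)
```

View pics/w14.png

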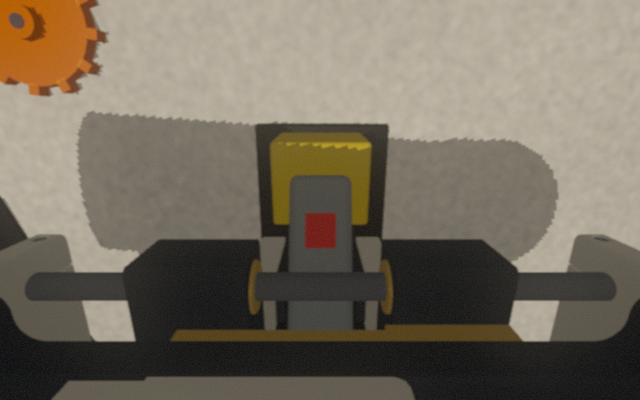

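Request:
apply_moves(motion=[[[0,0,-0.5],0],[[-0.3,0.1,-0.65],0],[[-0.6,0.2,-0.8],0],[[-0.9,0.3,-1.0],0],[[-1.2,0.4,-1.2],0],[[-1.5,0.5,-1.4],0],[[-1.7,0.5,-1.5],0],[[-1.7,0.5,-1.5],0]])

```text
clock: 23.8
tool_pos: [0.4739, -0.3903, 0.0379]
orientation: [-179.7, -0.1, -106.9]
force: [-0.1, 2.5, 7.9]
opening: 0.0298
```

Request:
apply_moves(motion=[[[0,0,0],0],[[0,0,0],0],[[0,0,0],0],[[0,0,0],0],[[0,0,0],0],[[0,0,0],0]], hand=6)

```text
clock: 24.4
tool_pos: [0.4717, -0.3895, 0.0354]
orientation: [180.0, -0.0, -107.0]
force: [0.5, 0.4, -0.4]
opening: 0.0598
```

Request:
apply_moves(motion=[[[0,0,3],0],[[0,0,7],0],[[0,0,11],0],[[0,0,15],0],[[0,0,15],0],[[0,0,15],0]], hand=7.5)

```text
clock: 25.0
tool_pos: [0.4722, -0.3896, 0.1867]
orientation: [-179.9, -0.0, -107.0]
force: [0.1, -0.2, -0.4]
opening: 0.0753
```

```bash
python3 - <<'E'
from h import *
o,im,d=snap('wrist','w15');print(o['tool_pos'])
W=cloud('wrist',d,o);z=W[...,2]
for v in range(60,235,10): print(v,W[v,320].round(3),end=' ')
m=(z>.058)&(z<.08); m[240:]=0;P=W[m]
print(cv2.minAreaRect(P[:,:2].astype(np.float32)*1000))
snap('scene','s15')
E
```

```text
[ 0.47222605 -0.38956894  0.18673994]
60 [ 0.591 -0.426  0.001] 70 [ 0.582 -0.423  0.001] 80 [ 0.573 -0.42   0.001] 90 [ 0.564 -0.417 -0.001] 100 [ 0.555 -0.414 -0.001] 110 [ 0.545 -0.411  0.029] 120 [ 0.536 -0.409  0.049] 130 [ 0.529 -0.407  0.065] 140 [ 0.52  -0.404  0.063] 150 [ 0.512 -0.401  0.066] 160 [ 0.504 -0.399  0.069] 170 [ 0.495 -0.396  0.067] 180 [ 0.487 -0.394  0.069] 190 [ 0.478 -0.391  0.068] 200 [ 0.469 -0.388  0.068] 210 [ 0.459 -0.385  0.067] 220 [ 0.45  -0.382  0.068] 230 [ 0.44  -0.38   0.068] ((481.38409423828125, -391.9764404296875), (49.66029357910156, 107.23747253417969), 72.37479400634766)
```

View pics/w15.png

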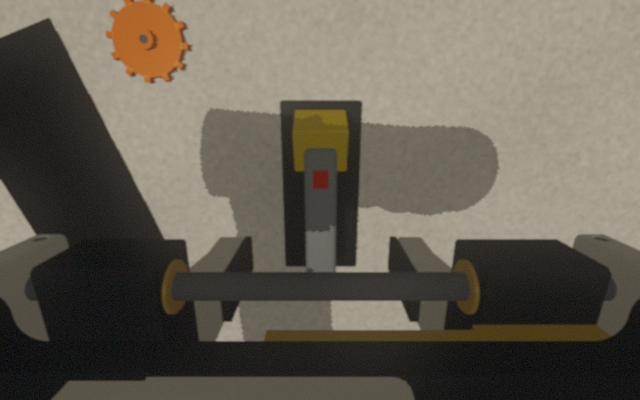

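View pics/s15.png

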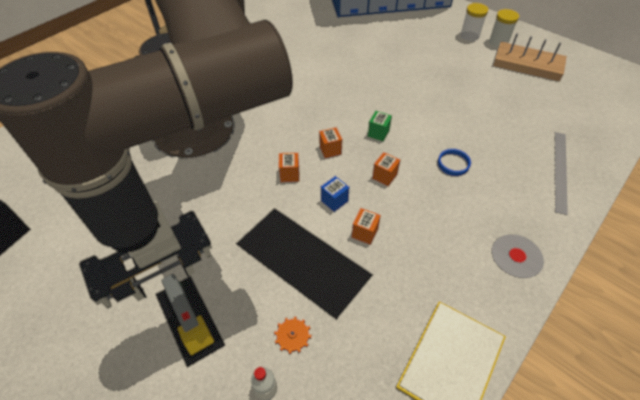

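Scanner is back on its pad and level: origin 8 mm along and 1 mm across from the pad's middle. Scene px (366,226) shows the orange cup was knocked aside after its read. I'll re-measure before flipping.

```bash
python3 - <<'E'
from h import *
for c in('top','scene'):
    o,im,d=snap(c,c+'16')
    for r in cups(c,im,d): print(c,r)
print(ctrl.get_obs()['tool_pos'])
E
```

```text
top (array([315., 164.]), array([613.3,  35.2]), array([53.2, 52. ]), 15.4, 60.1, np.float64(12.0))
top (array([238., 194.]), array([542.1, 217.6]), array([52.6, 52.9]), 6.7, 60.1, np.float64(12.0))
top (array([303., 215.]), array([492.6,  63.8]), array([52.2, 52.3]), 84.1, 60.5, np.float64(111.0))
top (array([183., 243.]), array([429.4, 342. ]), array([52.4, 54. ]), 14.6, 60.3, np.float64(62.0))
top (array([245., 270.]), array([365.5, 197.7]), array([53.1, 52.1]), 58.1, 60.3, np.float64(13.0))
top (array([307., 280.]), array([341.8,  55.2]), array([51.7, 52. ]), 44.3, 60.7, np.float64(12.0))
scene (array([368.,   2.]), array([ 39.5, 875.6]), array([325.9,  42.4]), 43.8, 54.3, np.float64(107.0))
scene (array([473.,  24.]), array([387.1, 959.4]), array([68.5, 34.2]), 22.5, 60.6, -1)
scene (array([502.,  31.]), array([484.1, 989.2]), array([68.7, 34.2]), 15.9, 60.1, -1)
scene (array([379., 120.]), array([430.8, 343.6]), array([53. , 58.6]), 14.3, 61.4, np.float64(66.0))
scene (array([192., 132.]), array([ 63.9, -34.3]), array([114.2,  43.2]), 62.7, 52.5, -1)
scene (array([330., 137.]), array([366.9, 199.1]), array([53. , 56.8]), 58.6, 61.3, np.float64(12.0))
scene (array([288., 161.]), array([342.4,  55.2]), array([51.9, 57.9]), 45.7, 61.2, np.float64(12.0))
scene (array([386., 163.]), array([543.5, 218.5]), array([53.2, 56.4]), 6.3, 61.3, np.float64(12.0))
scene (array([334., 188.]), array([494.5,  64.7]), array([54.4, 54.2]), 84.1, 61.3, np.float64(109.0))
scene (array([366., 221.]), array([614.9,  37.1]), array([51.9, 56.5]), 15.6, 61.6, np.float64(12.0))
scene (array([  8., 222.]), array([ -18.5, -516.3]), array([ 8.6, 49. ]), 12.8, 58.6, np.float64(161.0))
scene (array([184., 313.]), array([ 456.6, -388.5]), array([ 49.1, 156. ]), 77.2, 67.8, np.float64(24.0))
scene (array([265., 387.]), array([ 699.3, -382.1]), array([43.3, 25.3]), 69.8, 65.9, -1)
[ 0.4711097  -0.38913456  0.18415917]
```

Request:
apply_moves(motion=[[[15.6,42.9,0],32.5],[[15.6,42.9,0],32.5],[[15.6,42.9,0],32.5],[[15.6,42.9,0],32.5],[[15.6,42.9,0],32.5],[[15.6,42.9,0],32.5],[[15.6,42.9,0],32.5],[[15.6,42.9,0],32.5],[[15.6,42.9,0],32.5],[[15.6,42.9,0],32.5]], hand=8)

```text
clock: 26.2
tool_pos: [0.6289, 0.0441, 0.1838]
orientation: [179.9, -0.0, -74.2]
force: [0.0, -0.6, -0.6]
opening: 0.0801
```

```bash
python3 - <<'E'
from h import *
o,im,P=tilt('w17');print(o['tool_pos'],o['orientation'])
W=cloud('wrist',np.load('pics/w17.npz')['d'],o)
m=(P[...,2]>-.05)&(abs(W[...,2]-.06)<.006); m[260:]=0; m[:,:200]=0;m[:,440:]=0
print(cv2.minAreaRect(W[m][:,:2].astype(np.float32)*1000), cv2.minAreaRect(P[m][:,:2].astype(np.float32)*1000))
E
```

```text
[0.62893746 0.04406729 0.1838454 ] [ 1.79913239e+02 -6.49836764e-03 -7.42345393e+01]
((616.2453002929688, 35.14612579345703), (52.62248611450195, 52.043094635009766), 15.758258819580078) ((5.123008728027344, 14.45040225982666), (52.04317092895508, 52.61861801147461), 0.007302528712898493)
```

View pics/w17.png

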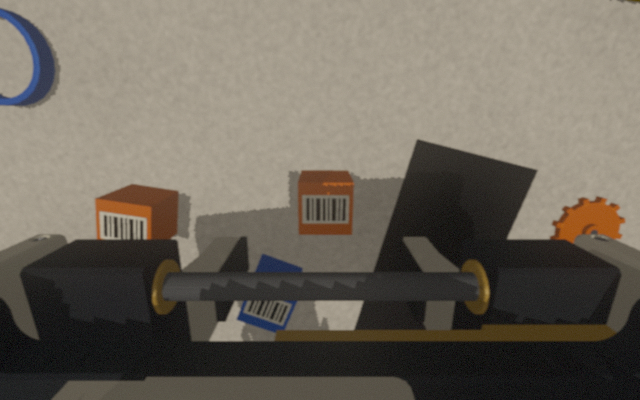

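Request:
apply_moves(motion=[[[0,0,-4],0],[[0,0,-8],0],[[0,0,-12],0],[[0,0,-14.5],0],[[0,0,-15.7],0],[[0,0,-15.7],0],[[0,0,-15.7],0]])

```text
clock: 26.95
tool_pos: [0.6284, 0.0392, 0.0294]
orientation: [-180.0, -0.0, -74.5]
force: [-0.4, -0.0, 0.0]
opening: 0.08
```

Request:
apply_moves(motion=[[[0,0,0],0],[[0,0,0],0],[[0,0,0],0],[[0,0,0],0],[[0,0,0],0],[[0,0,0],0],[[0,0,0],0]], hand=4)

```text
clock: 27.65
tool_pos: [0.6281, 0.0397, 0.0292]
orientation: [-180.0, -0.0, -74.4]
force: [-1.3, 0.5, 5.5]
opening: 0.0515
```

Request:
apply_moves(motion=[[[0,0,2],0],[[0,0,5],0],[[-7.6,-16,5],-13.5],[[-7.6,-16,5],-13.5],[[-7.6,-16,5],-13.5],[[-7.6,-16,5],-13.5],[[-7.6,-16,5],-13.5],[[-7.6,-16,5],-13.5]])

```text
clock: 28.45
tool_pos: [0.5517, -0.121, 0.0786]
orientation: [-180.0, 0.0, -88.1]
force: [0.4, 0.8, 0.8]
opening: 0.0517
```

Request:
apply_moves(motion=[[[0,0,-3],0],[[0,0,-4.3],0],[[0,0,-4.6],0],[[0,0,-4.8],0],[[0,0,-4.8],0],[[0,0,-4.8],0]])

```text
clock: 29.05
tool_pos: [0.551, -0.1196, 0.0318]
orientation: [179.9, -0.0, -87.9]
force: [-8.2, 3.7, 17.5]
opening: 0.0516
```

Request:
apply_moves(motion=[[[0.4,0,0.05],0],[[0.85,0,0.1],0],[[1.3,0,0.1],0],[[1.7,0,0.1],0],[[2.15,0.1,0],0],[[2.55,0.1,-0.05],0]])

```text
clock: 29.65
tool_pos: [0.5749, -0.12, 0.0308]
orientation: [179.7, -0.1, -87.9]
force: [-11.6, -0.6, 19.0]
opening: 0.0521
```

```bash
python3 - <<'E'
from h import *
o,im,d=snap('scene','s18');print(o['force'],o['tool_pos'])
cv2.imwrite('pics/s18c.png',cv2.resize(im[140:340,200:400],None,fx=3,fy=3,interpolation=cv2.INTER_CUBIC))
E
```

```text
[-11.60114514  -0.57920895  18.9777574 ] [ 0.57487935 -0.12003851  0.03075301]
```

View pics/s18c.png

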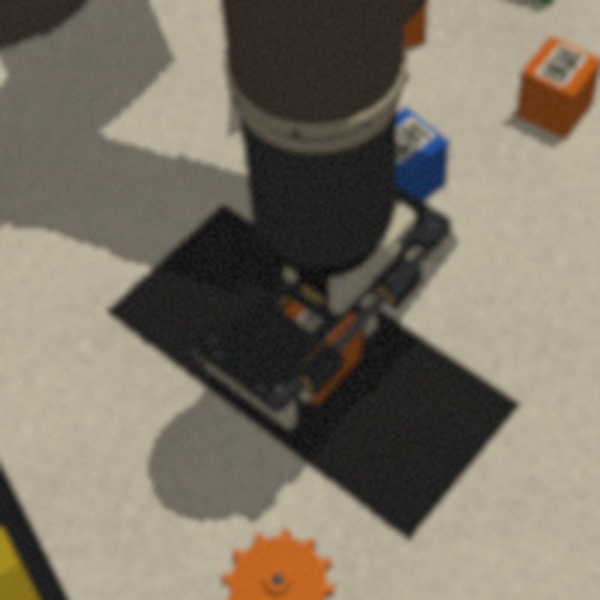

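Request:
apply_moves(motion=[[[0,0,4],0],[[0,0,8],0],[[0,0,8],0]])

```text
clock: 30.0
tool_pos: [0.5815, -0.1192, 0.1155]
orientation: [-179.5, -0.0, -87.9]
force: [1.5, 0.5, -0.7]
opening: 0.0521
```

```bash
python3 - <<'E'
from h import *
o,im,d=snap('scene','s19');print(o['force'],o['tool_pos'])
cv2.imwrite('pics/s19c.png',cv2.resize(im[140:340,200:400],None,fx=3,fy=3,interpolation=cv2.INTER_CUBIC))
W=cloud('scene',d);hsv=cv2.cvtColor(im,cv2.COLOR_BGR2HSV)
m=(hsv[...,0]>3)&(hsv[...,0]<16)&(hsv[...,1]>130)&(abs(W[...,0]-.58)<.1)&(abs(W[...,1]+.12)<.06)
P=W[m]; print(len(P)); 
# fit plane
A=P-P.mean(0); 
u,s,vt=np.linalg.svd(A,full_matrices=False); print(vt,s, P.mean(0),P.min(0),P.max(0))
E
```

```text
[ 1.51292445  0.4602131  -0.68663782] [ 0.58152364 -0.11918991  0.11554036]
211
[[-0.04514306  0.19190991 -0.98037375]
 [-0.82187997  0.5507261   0.14565055]
 [-0.5678692  -0.81232466 -0.13286545]] [1.05006672 0.28795877 0.22800566] [ 0.57912021 -0.11520318  0.11970254] [ 0.54206485 -0.16831045 -0.00070337] [ 0.62103066 -0.06051071  0.3936822 ]
```

View pics/s19c.png

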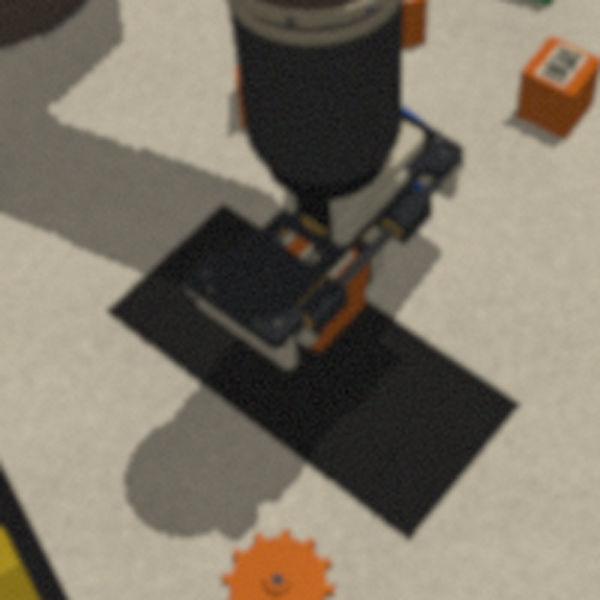

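```bash
cat >> h.py <<'E'
def face(cam,im,d,box,col='orange'):
    W=cloud(cam,d);hsv=cv2.cvtColor(im,cv2.COLOR_BGR2HSV);lo,hi=COL[col]
    m=cv2.inRange(hsv,np.array([lo[0],90,40]),np.array([hi[0]+2,255,255]))>0
    k=np.zeros_like(m);k[box[1]:box[3],box[0]:box[2]]=1
    P=W[m&k]; P=P[np.isfinite(P).all(1)]
    for _ in range(3):
        c=np.median(P,0); _,s,vt=np.linalg.svd(P-P.mean(0),full_matrices=False); n=vt[2]
        r=abs((P-P.mean(0))@n); P=P[r<=np.percentile(r,85)]
    return n*np.sign(n[0]),len(P),P.mean(0),P.min(0),P.max(0)
E
python3 - <<'E'
from h import *
f=np.load('pics/s19.npz'); print(face('scene',f['im'],f['d'],(300,222,326,260)))
E
```

```text
(array([ 0.95432541,  0.1663155 , -0.24819784]), 146, array([ 0.58347595, -0.10973321,  0.09799886]), array([ 0.54814681, -0.17596257, -0.00121686]), array([ 0.62109058, -0.0492366 ,  0.20787492]))
```

```bash
cat >> h.py <<'E'
def face2(cam,im,d,lo3,hi3,hue=(3,17),it=6):
    W=cloud(cam,d);hsv=cv2.cvtColor(im,cv2.COLOR_BGR2HSV)
    m=(hsv[...,0]>=hue[0])&(hsv[...,0]<=hue[1])&(hsv[...,1]>100)&(W>lo3).all(-1)&(W<hi3).all(-1)
    P=W[m];best=None
    rng=np.random.default_rng(0)
    for _ in range(400):
        q=P[rng.choice(len(P),3,False)];n=np.cross(q[1]-q[0],q[2]-q[0]);l=np.linalg.norm(n)
        if l<1e-5: continue
        n/=l;c=abs((P-q[0])@n)<.003
        if best is None or c.sum()>best.sum():best=c
    Q=P[best];_,s,vt=np.linalg.svd(Q-Q.mean(0),full_matrices=False)
    n=vt[2]*np.sign(vt[2][0]);return n.round(3),len(Q),len(P),Q.mean(0).round(4),Q.min(0).round(3),Q.max(0).round(3)
E
python3 - <<'E'
from h import *
f=np.load('pics/s19.npz'); print(face2('scene',f['im'],f['d'],[.53,-.16,.06],[.65,-.08,.16]))
E
```

```text
(array([ 0.995,  0.033, -0.095]), 146, 185, array([ 0.5888, -0.1138,  0.1138]), array([ 0.585, -0.145,  0.088]), array([ 0.593, -0.088,  0.15 ]))
```

Request:
apply_moves(motion=[[[-1.7,8.5,-2],-90],[[-1.7,8.5,-2],-90],[[-1.7,8.5,-2],-90],[[-1.7,8.5,-2],-90],[[-1.7,8.5,-2],-90],[[-1.7,8.5,-2],-90],[[-1.7,8.5,-2],-90],[[-1.7,8.5,-2],-90],[[-1.7,8.5,-2],-90],[[-1.7,8.5,-2],-90]])

```text
clock: 31.05
tool_pos: [0.5599, -0.0342, 0.0887]
orientation: [-180.0, -0.1, -173.3]
force: [0.8, -0.2, 0.2]
opening: 0.0519
```

Request:
apply_moves(motion=[[[0,0,0],-4.3],[[0,0,0],-4.3],[[0,0,0],-4.3],[[0,0,0],-4.3]])

```text
clock: 31.45
tool_pos: [0.5602, -0.0344, 0.0896]
orientation: [-180.0, -0.0, -177.1]
force: [0.2, 0.3, -0.0]
opening: 0.0519
```

```bash
python3 - <<'E'
from h import *
o,im,d=snap('scene','s20');print(o['force'],o['tool_pos'],o['orientation'])
cv2.imwrite('pics/s20c.png',cv2.resize(im[100:340,200:440],None,fx=2.5,fy=2.5,interpolation=cv2.INTER_CUBIC))
E
```

```text
[ 0.22139931  0.30537755 -0.01202951] [ 0.56016358 -0.03439396  0.08955529] [-1.79991829e+02 -4.39064137e-02 -1.77101263e+02]
```

View pics/s20c.png

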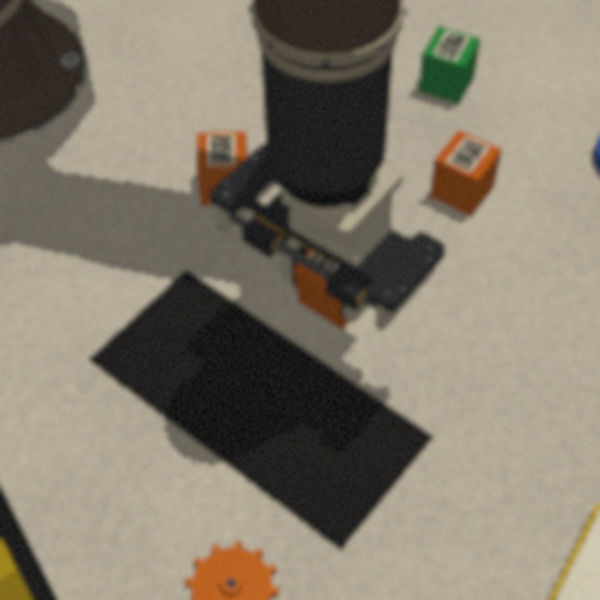

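Request:
apply_moves(motion=[[[0,0,-3],-1],[[0,0,-5],-1],[[0,0,-5.8],-1],[[0,0,-5.8],-1],[[0,0,-5.8],-1]])

```text
clock: 32.0
tool_pos: [0.5609, -0.0344, 0.0327]
orientation: [-180.0, 0.0, -178.2]
force: [-0.8, 0.0, -0.6]
opening: 0.0519
```

Request:
apply_moves(motion=[[[0,-0.3,0],0],[[0,-0.6,0],0],[[0,-0.9,0.05],0],[[0,-1.3,0.15],0],[[0,-1.7,0.2],0],[[0,-2.1,0.2],0],[[0,-2.5,0.15],0],[[0,-2.9,0.1],0]])

```text
clock: 32.8
tool_pos: [0.5603, -0.0639, 0.033]
orientation: [-180.0, -0.0, -178.2]
force: [0.1, 0.1, -0.9]
opening: 0.052
```

```bash
python3 - <<'E'
from h import *
o,im,d=snap('scene','s21');print(o['force'],o['tool_pos'],o['orientation'])
cv2.imwrite('pics/s21c.png',cv2.resize(im[160:300,260:400],None,fx=4,fy=4,interpolation=cv2.INTER_CUBIC))
E
```

```text
[ 0.13621417  0.12144064 -0.91512518] [ 0.56025133 -0.06386914  0.03297213] [-1.79998245e+02 -6.99929311e-03 -1.78223587e+02]
```

View pics/s21c.png

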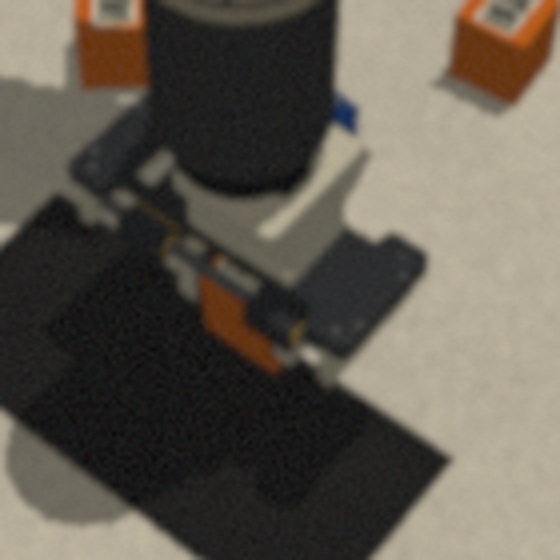

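Request:
apply_moves(motion=[[[0,1.5,0],0],[[0,2.8,0],0],[[0,2.8,-0.2],0],[[0,2.8,-0.35],0],[[0,2.8,-0.4],0],[[0,2.8,-0.4],0]])

```text
clock: 33.45
tool_pos: [0.5601, -0.0355, 0.0289]
orientation: [-180.0, -0.0, -178.2]
force: [-0.2, 0.3, -0.2]
opening: 0.0517
```

Request:
apply_moves(motion=[[[0,0,-0.1],0],[[0,0,-0.2],0],[[0,0,-0.3],0],[[0,0,-0.3],0],[[0,0,-0.3],0]])

```text
clock: 33.95
tool_pos: [0.5604, -0.0357, 0.0276]
orientation: [-180.0, 0.0, -178.2]
force: [-6.1, 1.5, 15.1]
opening: 0.0515
```

Request:
apply_moves(motion=[[[0,-0.2,0.1],0],[[0,-0.4,0.1],0],[[0,-0.7,0.12],0],[[0,-1.0,0.15],0],[[0,-1.3,0.2],0]])

```text
clock: 34.45
tool_pos: [0.5613, -0.0471, 0.0281]
orientation: [179.9, 0.1, -178.2]
force: [0.9, 11.8, -0.1]
opening: 0.0523
```

Request:
apply_moves(motion=[[[0,-0.4,0],0],[[0,-0.7,0],0],[[0,-1.1,-0.05],0],[[0,-1.5,-0.1],0],[[0,-1.9,-0.2],0],[[0,-2.3,-0.35],0],[[0,-2.3,-0.35],0]])

```text
clock: 35.15
tool_pos: [0.5619, -0.0707, 0.0247]
orientation: [179.9, 0.2, -178.2]
force: [2.5, 6.6, 1.6]
opening: 0.0517
```

```bash
python3 - <<'E'
from h import *
o,im,d=snap('scene','s22');print(o['force'],o['tool_pos'],o['orientation'])
cv2.imwrite('pics/s22c.png',cv2.resize(im[160:300,260:400],None,fx=4,fy=4,interpolation=cv2.INTER_CUBIC))
E
```

```text
[2.53373167 6.59856277 1.62222728] [ 0.56190971 -0.07073726  0.024714  ] [ 1.79928549e+02  1.70806155e-01 -1.78229866e+02]
```

View pics/s22c.png

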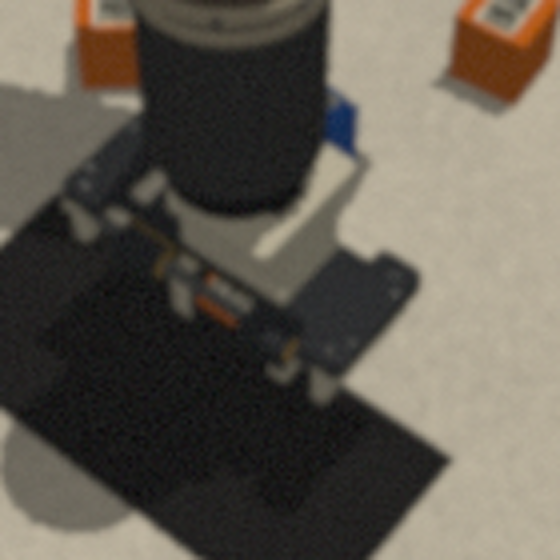

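Request:
apply_moves(motion=[[[0,-0.4,-0.2],0],[[0,-0.75,-0.4],0],[[0,-1.1,-0.7],0],[[0,-1.4,-1.0],0],[[0,-1.7,-1.3],0],[[0,-1.9,-1.5],0],[[0,-1.9,-1.5],0]])

```text
clock: 35.9
tool_pos: [0.5623, -0.0906, 0.0103]
orientation: [180.0, 0.2, -178.2]
force: [2.0, 1.8, 6.1]
opening: 0.0516
```

```bash
python3 - <<'E'
from h import *
o,im,d=snap('scene','s23');print(o['force'],o['tool_pos'],o['orientation'])
cv2.imwrite('pics/s23c.png',cv2.resize(im[160:300,260:400],None,fx=4,fy=4,interpolation=cv2.INTER_CUBIC))
E
```

```text
[1.98795604 1.75324107 6.13204698] [ 0.56228866 -0.0906299   0.01025846] [ 179.99267877    0.20116039 -178.21374149]
```

View pics/s23c.png

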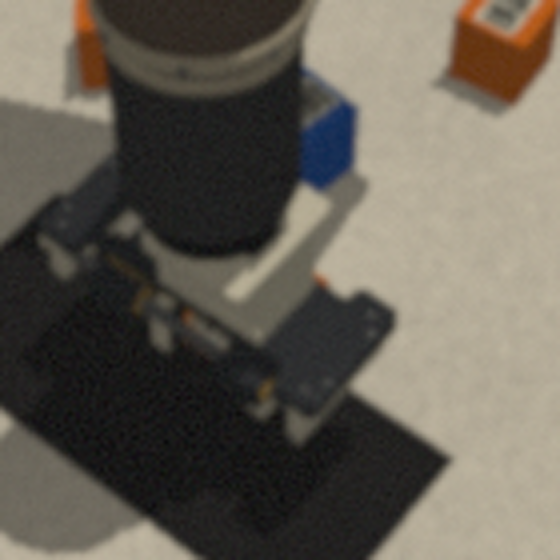

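Request:
apply_moves(motion=[[[0,0,0],0],[[0,0,0],0],[[0,0,0],0],[[0,0,0],0],[[0,0,0],0],[[0,0,4],0],[[0,0,8],0],[[0,4,12],0],[[0,6,14],0],[[0,6,14],0]], hand=7.5)

```text
clock: 36.95
tool_pos: [0.5628, -0.0281, 0.1539]
orientation: [179.9, 0.4, -178.1]
force: [1.2, 0.1, 0.1]
opening: 0.0754
```

```bash
cat >> h.py <<'E'
def wcup(tag,zlo,zhi,m4=(180,460,250)):
    o,im,P=tilt(tag); W=cloud('wrist',np.load(f'pics/{tag}.npz')['d'],o)
    m=(W[...,2]>zlo)&(W[...,2]<zhi)&(P[...,2]>.03)
    m[m4[2]:]=0;m[:,:m4[0]]=0;m[:,m4[1]:]=0
    n,l,st,c=cv2.connectedComponentsWithStats(m.astype(np.uint8),connectivity=4)
    print('tool',o['tool_pos'].round(4),o['orientation'].round(1))
    for i in range(1,n):
        if st[i,4]>200:
            k=l==i
            print(c[i].round(),'W',cv2.minAreaRect(W[k][:,:2].astype(np.float32)*1000),'z',np.median(W[k][:,2]).round(4),'T',cv2.minAreaRect(P[k][:,:2].astype(np.float32)*1000)[0])
E
python3 - <<'E'
from h import *
wcup('w24',.046,.064)
E
```

```text
tool [ 0.5628 -0.0281  0.1539] [ 179.9    0.4 -178.1]
[325. 158.] W ((561.3822631835938, -64.03871154785156), (52.08507537841797, 60.03837966918945), 1.745924949645996) z 0.0551 T (3.343992233276367, -36.01721954345703)
```

View pics/w24.png

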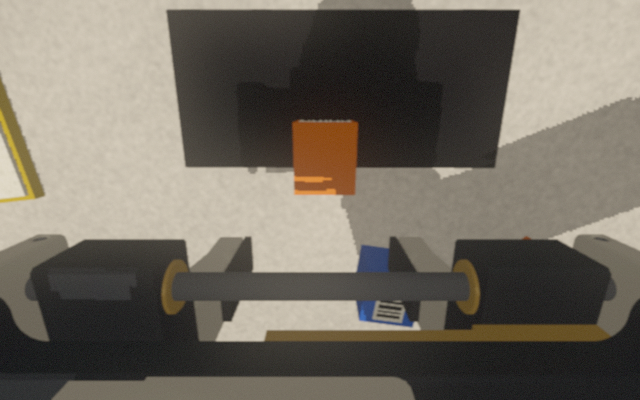

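Request:
apply_moves(motion=[[[-0.1,-4.9,0],0],[[-0.1,-4.9,-3],0],[[-0.1,-4.9,-7],0],[[-0.1,-4.9,-11],0],[[-0.1,-4.9,-12.6],0],[[-0.1,-4.9,-12.6],0],[[-0.1,-4.9,-12.6],0]])

```text
clock: 37.7
tool_pos: [0.559, -0.0799, 0.0231]
orientation: [-180.0, -0.1, -178.2]
force: [0.4, 0.6, 1.2]
opening: 0.0751
```

Request:
apply_moves(motion=[[[0,0,0],0],[[0,0,0],0],[[0,0,0],0],[[0,0,0],0],[[0,0,0],0],[[0,0,0],0]], hand=4)

```text
clock: 38.3
tool_pos: [0.5599, -0.0794, 0.0245]
orientation: [180.0, 0.1, -178.2]
force: [-1.6, 0.3, 7.4]
opening: 0.052
```

Request:
apply_moves(motion=[[[0,0,1],0],[[0,0,2.5],0],[[0,2.5,2.5],0],[[0,4.8,2.5],0],[[0,4.8,2.5],0],[[0,4.8,1],0],[[0,4.8,0.2],0],[[0,4.8,-0.1],0],[[0,4.8,-0.1],0]])

```text
clock: 39.2
tool_pos: [0.559, -0.0319, 0.0222]
orientation: [-180.0, -0.1, -178.2]
force: [-0.0, -0.9, -1.3]
opening: 0.0518
```

Request:
apply_moves(motion=[[[0,0,-0.1],0],[[0,0,-0.2],0],[[0,0,-0.3],0],[[0,0,-0.3],0]])

```text
clock: 39.6
tool_pos: [0.5596, -0.0317, 0.0215]
orientation: [-180.0, 0.1, -178.2]
force: [-7.0, 0.0, 15.3]
opening: 0.0518
```

Request:
apply_moves(motion=[[[0,-0.2,0.12],0],[[0,-0.4,0.12],0],[[0,-0.7,0.17],0],[[0,-1.1,0.3],0],[[0,-1.5,0.38],0],[[0,-1.9,0.4],0],[[0,-2.3,0.38],0]])

```text
clock: 40.3
tool_pos: [0.5605, -0.0527, 0.0237]
orientation: [179.9, 0.2, -178.2]
force: [-0.4, 11.5, -0.4]
opening: 0.0518
```

Request:
apply_moves(motion=[[[0,-0.4,-0.05],0],[[0,-0.8,-0.15],0],[[0,-1.2,-0.3],0],[[0,-1.5,-0.45],0]])

```text
clock: 40.7
tool_pos: [0.561, -0.0683, 0.0198]
orientation: [179.9, 0.2, -178.2]
force: [-0.9, 7.8, 7.4]
opening: 0.0517
```

```bash
python3 - <<'E'
from h import *
o,im,d=snap('scene','s25');print(o['force'],o['tool_pos'],o['orientation'])
cv2.imwrite('pics/s25c.png',cv2.resize(im[160:300,260:400],None,fx=4,fy=4,interpolation=cv2.INTER_CUBIC))
E
```

```text
[-0.92430454  7.75541537  7.35763986] [ 0.56096119 -0.06826336  0.01983107] [ 179.91675847    0.19702072 -178.18982507]
```

View pics/s25c.png

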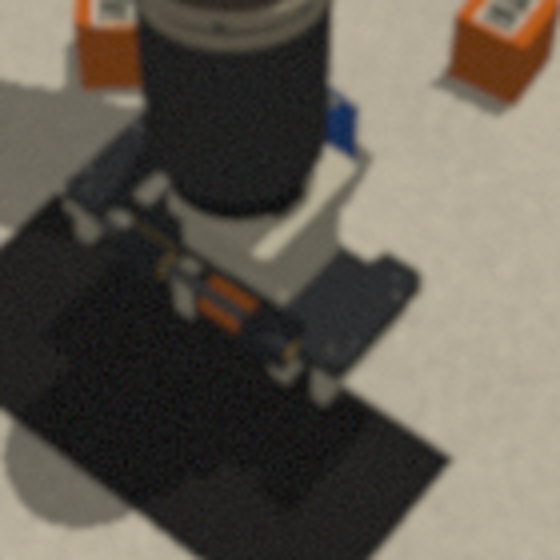

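Request:
apply_moves(motion=[[[0,-0.4,-0.2],0],[[0,-0.8,-0.4],0],[[0,-1.1,-0.6],0],[[0,-1.4,-0.85],0],[[0,-1.6,-1.05],0],[[0,-1.8,-1.15],0],[[0,-1.8,-1.15],0]])

```text
clock: 41.45
tool_pos: [0.5613, -0.0867, 0.0083]
orientation: [179.9, 0.2, -178.2]
force: [1.8, 5.2, 3.0]
opening: 0.0515
```

Request:
apply_moves(motion=[[[0,0,0],0],[[0,0,0],0],[[0,0,0],0],[[0,0,0],0],[[0,0,0],0],[[0,0,4],0],[[0,0,8],0],[[0,4,12],0],[[0,8,15],0],[[0,8,15],0]], hand=7.5)

```text
clock: 42.45
tool_pos: [0.5618, -0.0044, 0.162]
orientation: [179.9, 0.4, -178.1]
force: [0.5, 0.2, -0.2]
opening: 0.0749
```

```bash
python3 - <<'E'
from h import *
wcup('w26',.046,.07)
E
```

```text
tool [ 0.5618 -0.0044  0.162 ] [ 179.9    0.4 -178.1]
[326. 128.] W ((560.656494140625, -66.00621032714844), (52.075279235839844, 51.121498107910156), 1.9382094144821167) z 0.0628 T (3.9546642303466797, -61.64012145996094)
[377. 244.] W ((508.092041015625, 41.192466735839844), (10.976178169250488, 21.120895385742188), 84.02743530273438) z 0.0573 T (52.95430374145508, 47.25611877441406)
```

View pics/w26.png

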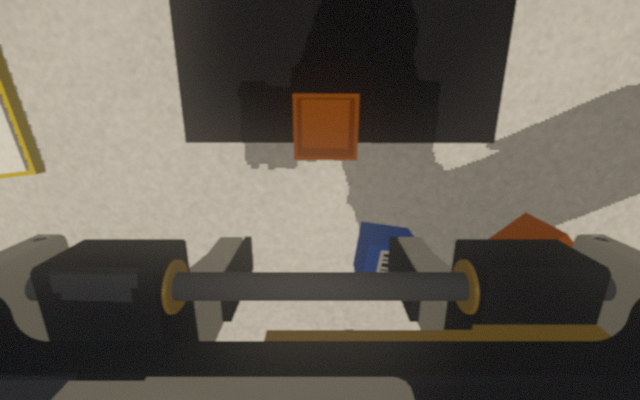

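Request:
apply_moves(motion=[[[0,-4,-3],0],[[0,-6,-5],0],[[0,-6,-9],0],[[0,-6,-12.5],0],[[0,-6,-13.7],0],[[0,-6,-13.7],0]])

```text
clock: 43.1
tool_pos: [0.5574, -0.0683, 0.0181]
orientation: [-179.9, -0.3, -178.3]
force: [0.4, 0.3, 0.6]
opening: 0.0749
```

Request:
apply_moves(motion=[[[0,0,0],0],[[0,0,0],0],[[0,0,0],0],[[0,0,0],0],[[0,0,0],0],[[0,0,0],0]], hand=4)

```text
clock: 43.7
tool_pos: [0.5602, -0.0672, 0.0217]
orientation: [180.0, 0.1, -178.2]
force: [-1.4, 1.3, 7.3]
opening: 0.0519
```

Request:
apply_moves(motion=[[[0,0,1],0],[[0,0,3],0],[[4.5,-3,3],0],[[9,-5.6,3],0],[[9,-5.6,3],0],[[9,-5.6,1],0],[[9,-5.6,0.3],0],[[9,-5.6,0],0],[[9,-5.6,0],0]])

```text
clock: 44.6
tool_pos: [0.6487, -0.1235, 0.0215]
orientation: [-180.0, -0.0, -178.2]
force: [-1.7, -0.6, 3.2]
opening: 0.0516
```

Request:
apply_moves(motion=[[[0,0,0],0],[[0,0,0],0],[[0,0,0],0],[[0,0,0],0],[[0,0,0],0],[[0,0,5],0],[[0,0,10],0],[[-5,5,13],-4],[[-10,10,13],-7.8],[[-15.6,14,13],-7.8]], hand=7.5)

```text
clock: 45.6
tool_pos: [0.5426, -0.0231, 0.1485]
orientation: [180.0, 0.1, 173.8]
force: [0.8, 2.3, 0.1]
opening: 0.0748
```

Request:
apply_moves(motion=[[[0,3.5,0],0],[[0,7,0],0],[[0,9,0],0],[[0,9,0],0],[[0,9,0],0]])

```text
clock: 46.1
tool_pos: [0.5428, 0.0661, 0.1475]
orientation: [-180.0, -0.0, 174.0]
force: [-0.2, -0.0, 0.9]
opening: 0.0751
```

```bash
python3 - <<'E'
from h import *
wcup('w27',.046,.07)
o,im,d=snap('scene','s27')
for r in cups('scene',im,d): print(r)
E
```

```text
tool [0.5428 0.0661 0.1475] [-180.   -0.  174.]
[378. 194.] W ((494.86102294921875, 63.80695343017578), (52.351070404052734, 52.27479934692383), 83.81178283691406) z 0.0603 T (47.43170928955078, -7.2529296875)
(array([472.,  24.]), array([385.1, 958.7]), array([68.7, 31.9]), 15.4, 60.2, -1)
(array([502.,  31.]), array([483.6, 988.8]), array([68.8, 36.4]), 14.2, 59.2, -1)
(array([191., 127.]), array([ 40.7, -23.2]), array([155.7,  88. ]), 57.7, 59.7, -1)
(array([288., 161.]), array([341.7,  56. ]), array([50.3, 57.6]), 43.6, 61.3, np.float64(12.0))
(array([334., 188.]), array([493.4,  64.9]), array([54.2, 54.6]), 82.9, 61.7, np.float64(109.0))
(array([  8., 222.]), array([ -17.9, -515.7]), array([ 8.2, 49.4]), 10.6, 59.0, np.float64(75.0))
(array([334., 273.]), array([ 648.2, -120.9]), array([53.2, 54.6]), 1.9, 59.5, np.float64(12.0))
(array([184., 313.]), array([ 457.5, -387.1]), array([ 48.9, 154.5]), 75.9, 67.7, np.float64(24.0))
(array([265., 387.]), array([ 696.9, -383.4]), array([41.9, 28.8]), 48.2, 66.9, -1)
```

View pics/s27.png

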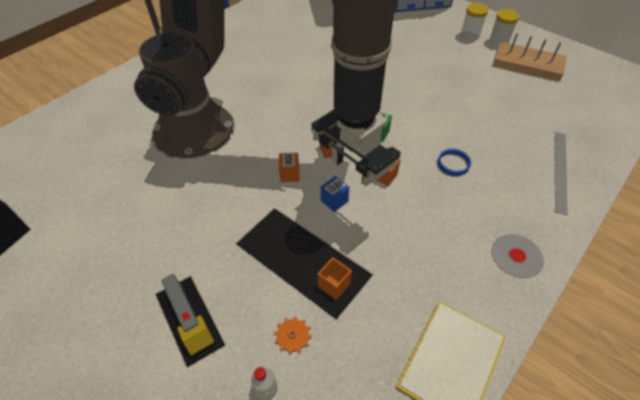

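View pics/w27.png

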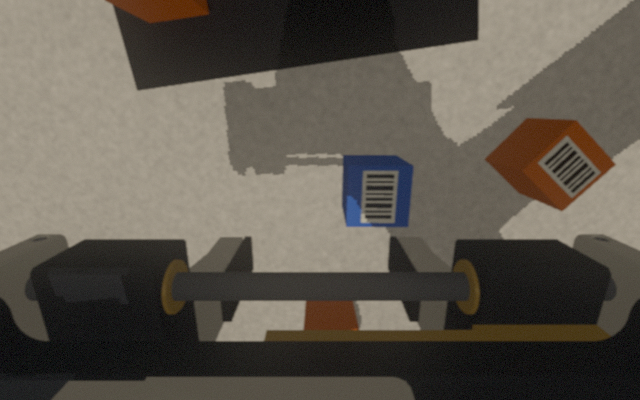

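Request:
apply_moves(motion=[[[-5,-1.4,0],0],[[-5,-1.4,0],0],[[-5,-1.4,-4],0],[[-5,-1.4,-8],0],[[-5,-1.4,-10.8],0],[[-5,-1.4,-11.8],0],[[-5,-1.4,-11.8],0]])

```text
clock: 46.9
tool_pos: [0.4922, 0.0508, 0.0286]
orientation: [-179.9, -0.1, 173.9]
force: [0.8, 0.9, 0.1]
opening: 0.0751
```

Request:
apply_moves(motion=[[[0,0,0],0],[[0,0,0],0],[[0,0,0],0],[[0,0,0],0],[[0,0,0],0],[[0,0,0],0]], hand=4)

```text
clock: 47.5
tool_pos: [0.4936, 0.0522, 0.0306]
orientation: [180.0, 0.1, 174.0]
force: [-0.9, -0.5, 8.0]
opening: 0.0515
```

Request:
apply_moves(motion=[[[0,0,1],0],[[0,0,2],4],[[0,-4.5,2],7.8],[[0,-8.5,2],7.8],[[0,-8.5,2],7.8],[[0,-8.5,0.8],7.8],[[0,-8.5,0.2],7.8],[[0,-8.5,0],7.8],[[0,-8.5,-0.2],7.8],[[0,-8.5,-0.2],7.8]])

```text
clock: 48.5
tool_pos: [0.4926, -0.0334, 0.03]
orientation: [-179.9, -0.0, -178.1]
force: [-10.3, -2.5, 30.4]
opening: 0.0519
```

Request:
apply_moves(motion=[[[0,0,0.2],0],[[0,-0.3,0.2],0],[[0,-0.6,0.22],0],[[0,-1.0,0.28],0],[[0,-1.4,0.34],0],[[0,-1.8,0.36],0],[[0,-2.2,0.36],0]])

```text
clock: 49.2
tool_pos: [0.4939, -0.0537, 0.0313]
orientation: [179.9, 0.1, -178.2]
force: [-0.6, 10.1, 0.2]
opening: 0.0518
```

Request:
apply_moves(motion=[[[0,-0.4,-0.02],0],[[0,-0.8,-0.08],0],[[0,-1.2,-0.2],0],[[0,-1.6,-0.35],0],[[0,-2.0,-0.55],0],[[0,-2.4,-0.8],0]])

```text
clock: 49.8
tool_pos: [0.4946, -0.0783, 0.0239]
orientation: [180.0, 0.2, -178.2]
force: [-0.8, 3.9, 8.0]
opening: 0.0519
```

```bash
python3 - <<'E'
from h import *
o,im,d=snap('scene','s28');print(o['force'],o['tool_pos'],o['orientation'])
cv2.imwrite('pics/s28c.png',cv2.resize(im[160:300,260:400],None,fx=4,fy=4,interpolation=cv2.INTER_CUBIC))
E
```

```text
[-0.78706994  3.93895927  7.96328011] [ 0.4946476  -0.07828047  0.02386227] [ 1.79953033e+02  1.64997079e-01 -1.78158807e+02]
```

View pics/s28c.png

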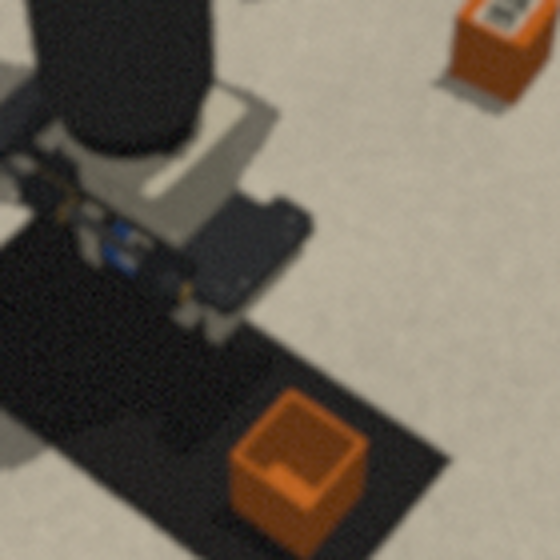

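Request:
apply_moves(motion=[[[0,-0.4,-0.3],0],[[0,-0.75,-0.6],0],[[0,-1.1,-0.9],0],[[0,-1.3,-1.15],0],[[0,-1.5,-1.35],0],[[0,-1.5,-1.35],0]])

```text
clock: 50.45
tool_pos: [0.495, -0.0938, 0.0103]
orientation: [180.0, 0.2, -178.2]
force: [1.2, 0.4, 5.4]
opening: 0.0521
```

Request:
apply_moves(motion=[[[0,0,0],0],[[0,0,0],0],[[0,0,0],0],[[0,0,0],0],[[0,0,0],0],[[0,0,4],0],[[0,0,8],0],[[0,4,12],0],[[0,6,14],0],[[0,6,14],0]], hand=7.5)

```text
clock: 51.45
tool_pos: [0.4954, -0.0318, 0.1537]
orientation: [179.9, 0.4, -178.1]
force: [0.1, 0.6, -0.3]
opening: 0.0749
```

```bash
python3 - <<'E'
from h import *
wcup('w29',.046,.064)
E
```

```text
tool [ 0.4954 -0.0318  0.1537] [ 179.9    0.4 -178.1]
[325. 159.] W ((494.07318115234375, -66.32994079589844), (52.11878967285156, 60.71073913574219), 1.787177562713623) z 0.0551 T (3.2126102447509766, -34.57148742675781)
```

View pics/w29.png

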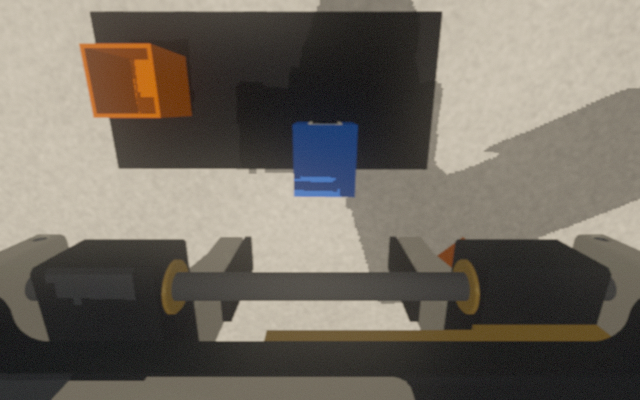

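Request:
apply_moves(motion=[[[-0.1,-4.7,0],0],[[-0.1,-4.7,-3],0],[[-0.1,-4.7,-7],0],[[-0.1,-4.7,-11],0],[[-0.1,-4.7,-12.6],0],[[-0.1,-4.7,-12.6],0],[[-0.1,-4.7,-12.6],0]])

```text
clock: 52.2
tool_pos: [0.4916, -0.0816, 0.0233]
orientation: [-180.0, -0.1, -178.2]
force: [-0.2, -0.4, -0.0]
opening: 0.0749
```

Request:
apply_moves(motion=[[[0,0,0],0],[[0,0,0],0],[[0,0,0],0],[[0,0,0],0],[[0,0,0],0],[[0,0,0],0]], hand=4)

```text
clock: 52.8
tool_pos: [0.4927, -0.081, 0.0245]
orientation: [180.0, 0.1, -178.2]
force: [-1.3, 1.2, 7.4]
opening: 0.0517
```

Request:
apply_moves(motion=[[[0,0,1],0],[[0,0,2.5],0],[[0,2.5,2.5],0],[[0,4.8,2.5],0],[[0,4.8,2.5],0],[[0,4.8,1],0],[[0,4.8,0.2],0],[[0,4.8,-0.1],0],[[0,4.8,-0.3],0],[[0,4.8,-0.3],0]])

```text
clock: 53.8
tool_pos: [0.4913, -0.0337, 0.0214]
orientation: [-180.0, -0.1, -178.2]
force: [-5.4, 0.7, 10.5]
opening: 0.0517
```

Request:
apply_moves(motion=[[[0,-0.2,0.12],0],[[0,-0.4,0.12],0],[[0,-0.7,0.19],0],[[0,-1.1,0.32],0],[[0,-1.5,0.4],0],[[0,-1.9,0.42],0],[[0,-2.3,0.4],0]])

```text
clock: 54.5
tool_pos: [0.4926, -0.055, 0.0248]
orientation: [179.9, 0.1, -178.2]
force: [-1.0, 11.0, -2.0]
opening: 0.0522
```

Request:
apply_moves(motion=[[[0,-0.4,-0.05],0],[[0,-0.8,-0.15],0],[[0,-1.2,-0.3],0],[[0,-1.5,-0.45],0]])

```text
clock: 54.9
tool_pos: [0.4931, -0.0705, 0.0209]
orientation: [179.9, 0.1, -178.2]
force: [-2.2, 7.5, 6.7]
opening: 0.0521
```

Request:
apply_moves(motion=[[[0,-0.4,-0.2],0],[[0,-0.8,-0.4],0],[[0,-1.1,-0.6],0],[[0,-1.4,-0.85],0],[[0,-1.6,-1.05],0],[[0,-1.8,-1.15],0],[[0,-1.8,-1.15],0]])

```text
clock: 55.6
tool_pos: [0.4936, -0.0887, 0.0094]
orientation: [180.0, 0.2, -178.2]
force: [0.7, 6.0, 3.7]
opening: 0.0516
```

Request:
apply_moves(motion=[[[0,0,0],0],[[0,0,0],0],[[0,0,0],0],[[0,0,0],0],[[0,0,0],0],[[0,0,4],0],[[0,0,8],0],[[0,4,12],0],[[0,8,15],0],[[0,8,15],0]], hand=7.5)

```text
clock: 56.6
tool_pos: [0.4944, -0.0061, 0.163]
orientation: [179.9, 0.4, -178.1]
force: [0.9, -0.4, -0.6]
opening: 0.0752
```

```bash
python3 - <<'E'
from h import *
wcup('w30',.046,.07)
E
```

```text
tool [ 0.4944 -0.0061  0.163 ] [ 179.9    0.4 -178.1]
[327. 127.] W ((492.9792175292969, -68.445556640625), (52.09977722167969, 51.16548538208008), 1.9184284210205078) z 0.0628 T (4.290561676025391, -62.416748046875)
```

View pics/w30.png

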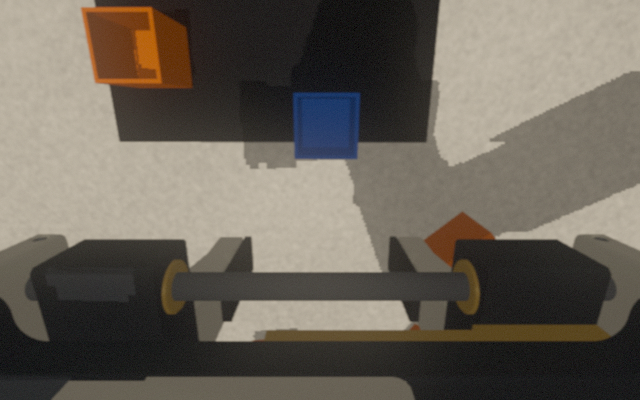

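Request:
apply_moves(motion=[[[0,-4,-3],0],[[0,-6,-5],0],[[0,-6,-9],0],[[0,-6,-12.5],0],[[0,-6,-13.8],0],[[0,-6,-13.8],0]])

```text
clock: 57.25
tool_pos: [0.4891, -0.0704, 0.0175]
orientation: [-179.9, -0.4, -178.3]
force: [0.7, 0.8, 0.1]
opening: 0.0748
```

Request:
apply_moves(motion=[[[0,0,0],0],[[0,0,0],0],[[0,0,0],0],[[0,0,0],0],[[0,0,0],0],[[0,0,0],0]], hand=4)

```text
clock: 57.85
tool_pos: [0.4926, -0.069, 0.0215]
orientation: [180.0, 0.1, -178.2]
force: [-0.5, 1.2, 7.1]
opening: 0.0519
```

Request:
apply_moves(motion=[[[0,0,1],0],[[0,0,3],0],[[-2,-3,3],0],[[-4.3,-5.4,3],0],[[-4.3,-5.4,3],0],[[-4.3,-5.4,1],0],[[-4.3,-5.4,0.3],0],[[-4.3,-5.4,0],0],[[-4.3,-5.4,0],0]])

```text
clock: 58.75
tool_pos: [0.4485, -0.1231, 0.0213]
orientation: [-180.0, -0.1, -178.2]
force: [-3.6, -1.1, 9.1]
opening: 0.0517
```

Request:
apply_moves(motion=[[[0,0,0],0],[[0,0,0],0],[[0,0,0],0],[[0,0,0],0],[[0,0,0],0],[[0,0,4],0],[[0,0,9],0],[[0,0,13],0],[[0,0,13],0]], hand=7.5)

```text
clock: 59.65
tool_pos: [0.4524, -0.1231, 0.1563]
orientation: [-180.0, 0.6, -178.2]
force: [-0.5, 0.5, -0.5]
opening: 0.0754
```

```bash
python3 - <<'E'
from h import *
o,im,d=snap('scene','s31');print(o['tool_pos'],o['joint_pos'].round(1))
for r in cups('scene',im,d): print(r)
E
```

```text
[ 0.45244704 -0.12313325  0.15627209] [  9.    4.1 -30.7   0.1 -54.6  -7.2]
(array([365.,   2.]), array([ 20.6, 859.1]), array([283.2,  49.9]), 40.8, 54.7, np.float64(107.0))
(array([472.,  24.]), array([388.2, 958.5]), array([67.5, 30.7]), 23.7, 59.7, -1)
(array([502.,  31.]), array([484.1, 987.6]), array([68.7, 33.2]), 14.4, 60.5, -1)
(array([192., 127.]), array([ 40.5, -22.8]), array([155.4,  89.1]), 58.4, 59.0, -1)
(array([380., 120.]), array([430.8, 342.5]), array([53.1, 58. ]), 15.1, 61.2, np.float64(66.0))
(array([330., 137.]), array([366.9, 198.6]), array([52.5, 57. ]), 59.4, 61.5, np.float64(12.0))
(array([291., 160.]), array([346.4,  60.2]), array([37.4, 55.9]), 43.1, 61.4, np.float64(12.0))
(array([386., 163.]), array([543.3, 217.5]), array([53.7, 56.4]), 7.8, 61.6, np.float64(12.0))
(array([268., 225.]), array([ 448. , -121.6]), array([55.2, 53.6]), 2.4, 58.1, np.float64(109.0))
(array([  9., 222.]), array([ -18.2, -516.8]), array([ 7.5, 51. ]), 12.4, 58.7, np.float64(76.0))
(array([334., 273.]), array([ 648.4, -121.3]), array([52.9, 53.9]), 2.3, 59.1, np.float64(12.0))
(array([184., 313.]), array([ 457.4, -385.2]), array([ 49., 154.]), 74.2, 67.7, np.float64(24.0))
(array([264., 386.]), array([ 694.7, -381.3]), array([43. , 34.5]), 58.7, 67.5, -1)
```

View pics/s31.png

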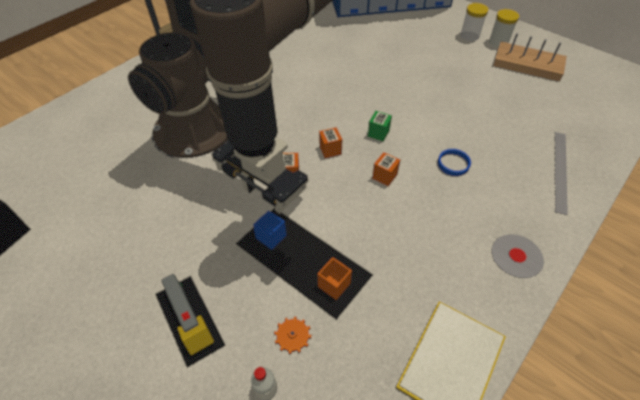

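Request:
apply_moves(motion=[[[10,22,0],13.2],[[10,22,0],13.2],[[10,22,0],13.2],[[10,22,0],13.2],[[10,22,0],13.2],[[10,22,0],13.2]])

```text
clock: 60.3
tool_pos: [0.5504, 0.1007, 0.1489]
orientation: [-180.0, -0.1, -164.8]
force: [-1.6, -1.0, 0.1]
opening: 0.0754
```

Request:
apply_moves(motion=[[[-11.7,23.4,0],0],[[-11.7,23.4,0],0],[[-11.7,23.4,0],0],[[-11.7,23.4,0],0],[[-11.7,23.4,0],0],[[-11.7,23.4,0],0],[[-11.7,23.4,0],0],[[-11.7,23.4,0],0]])

```text
clock: 61.1
tool_pos: [0.4316, 0.3299, 0.1497]
orientation: [-179.9, -0.1, -165.0]
force: [-0.2, -0.7, -0.3]
opening: 0.0748
```

```bash
python3 - <<'E'
from h import *
wcup('w32',.046,.07,(180,460,275))
E
```

```text
tool [0.4316 0.3299 0.1497] [-1.799e+02 -1.000e-01 -1.650e+02]
[215.  30.] W ((542.2250366210938, 221.00985717773438), (48.99094772338867, 44.919307708740234), 6.525457859039307) z 0.0604 T (-78.8282470703125, -133.70530700683594)
[437.  62.] W ((367.6664733886719, 198.19635009765625), (52.825904846191406, 52.444854736328125), 58.55410385131836) z 0.0602 T (95.69917297363281, -110.56551361083984)
[316. 216.] W ((431.75054931640625, 342.74725341796875), (52.08430862426758, 52.894046783447266), 15.596222877502441) z 0.0603 T (-3.6120433807373047, 12.474830627441406)
```

View pics/w32.png

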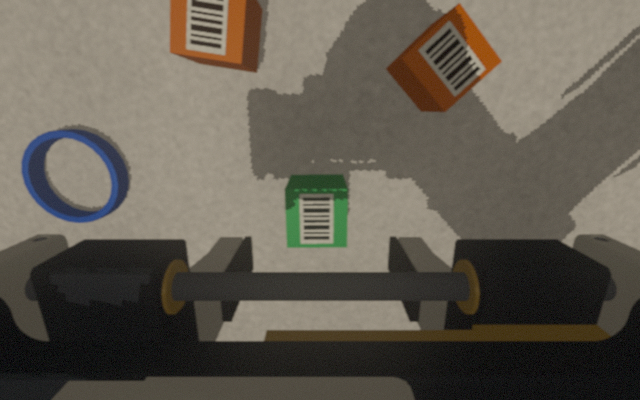

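Request:
apply_moves(motion=[[[0.3,0.1,-4],0],[[0.3,0.1,-8],0],[[0.3,0.1,-11],0],[[0.3,0.1,-12],0],[[0.3,0.1,-12],0],[[0.3,0.1,-12],0]])

```text
clock: 61.75
tool_pos: [0.4359, 0.332, 0.0318]
orientation: [180.0, 0.1, -165.1]
force: [0.3, -0.0, 0.2]
opening: 0.0749
```

Request:
apply_moves(motion=[[[0,0,0],0],[[0,0,0],0],[[0,0,0],0],[[0,0,0],0],[[0,0,0],0],[[0,0,0],0]], hand=4)

```text
clock: 62.35
tool_pos: [0.4351, 0.3322, 0.0314]
orientation: [180.0, 0.0, -165.0]
force: [-2.3, -0.1, 6.3]
opening: 0.0518
```

Request:
apply_moves(motion=[[[0,0,4],0],[[0,0,8],0],[[3,-4,10],-4],[[11.5,-19,10],-13.2],[[11.5,-19,10],-13.2],[[11.5,-19,10],-13.2],[[11.5,-19,10],-13.2],[[11.5,-19,10],-13.2]])

```text
clock: 63.15
tool_pos: [0.5509, 0.1389, 0.1304]
orientation: [-180.0, -0.0, -178.4]
force: [0.1, 0.5, -0.2]
opening: 0.0517
```

Request:
apply_moves(motion=[[[0,-17.4,0],0],[[0,-17.4,0],0],[[0,-17.4,0],0],[[0,-17.4,0],0],[[0,-17.4,0],0],[[0,-17.4,-5],0],[[0,-17.4,-8],0],[[0,-17.4,-9.5],0],[[0,-17.4,-9.5],0]])

```text
clock: 64.05
tool_pos: [0.5485, -0.0316, 0.0336]
orientation: [-180.0, -0.2, -178.2]
force: [0.4, 0.3, -0.4]
opening: 0.0518
```

Request:
apply_moves(motion=[[[0,0,-0.3],0],[[0,0,-0.5],0],[[0,0,-0.6],0],[[0,0,-0.6],0]])

```text
clock: 64.45
tool_pos: [0.5507, -0.0316, 0.0314]
orientation: [180.0, 0.1, -178.2]
force: [-2.3, 3.0, 6.7]
opening: 0.0515
```

Request:
apply_moves(motion=[[[0,0,0.05],0],[[0,-0.3,0.06],0],[[0,-0.6,0.1],0],[[0,-1.0,0.17],0],[[0,-1.4,0.24],0],[[0,-1.8,0.27],0],[[0,-2.2,0.27],0]])

```text
clock: 65.15
tool_pos: [0.5516, -0.0526, 0.0331]
orientation: [179.9, 0.2, -178.2]
force: [-0.0, 9.7, -0.8]
opening: 0.0521
```

Request:
apply_moves(motion=[[[0,-0.4,-0.02],0],[[0,-0.8,-0.08],0],[[0,-1.2,-0.2],0],[[0,-1.6,-0.35],0],[[0,-2.0,-0.55],0],[[0,-2.4,-0.8],0]])

```text
clock: 65.75
tool_pos: [0.5524, -0.0772, 0.0259]
orientation: [179.9, 0.3, -178.2]
force: [0.5, 5.7, 6.7]
opening: 0.052
```

```bash
python3 - <<'E'
from h import *
o,im,d=snap('scene','s33');print(o['force'],o['tool_pos'],o['orientation'])
cv2.imwrite('pics/s33c.png',cv2.resize(im[160:300,260:400],None,fx=4,fy=4,interpolation=cv2.INTER_CUBIC))
E
```

```text
[0.45426055 5.66394802 6.73554882] [ 0.55236506 -0.07722195  0.02585279] [ 179.93315123    0.28514092 -178.17916586]
```

View pics/s33c.png

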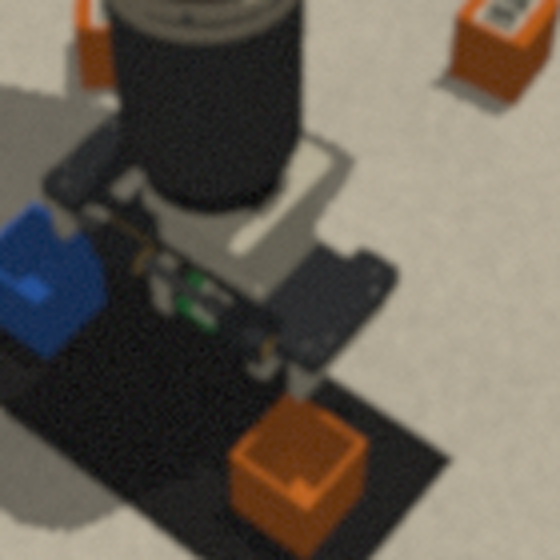

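Request:
apply_moves(motion=[[[0,-0.4,-0.3],0],[[0,-0.75,-0.6],0],[[0,-1.1,-0.95],0],[[0,-1.3,-1.25],0],[[0,-1.5,-1.5],0],[[0,-1.5,-1.5],0]])

```text
clock: 66.4
tool_pos: [0.5527, -0.0932, 0.0111]
orientation: [180.0, 0.3, -178.2]
force: [2.4, 0.4, 6.5]
opening: 0.0517
```

Request:
apply_moves(motion=[[[0,0,0],0],[[0,0,0],0],[[0,0,0],0],[[0,0,0],0],[[0,0,0],0],[[0,0,4],0],[[0,0,8],0],[[0,4,12],0],[[0,6,14],0],[[0,6,14],0]], hand=7.5)

```text
clock: 67.4
tool_pos: [0.5524, -0.0307, 0.1536]
orientation: [179.9, 0.4, -178.1]
force: [0.3, 0.2, 0.4]
opening: 0.0748
```

```bash
python3 - <<'E'
from h import *
wcup('w34',.046,.064)
E
```

```text
tool [ 0.5524 -0.0307  0.1536] [ 179.9    0.4 -178.1]
[219.  79.] W ((646.9986572265625, -122.62500762939453), (49.438209533691406, 51.99041748046875), 1.4646155834197998) z 0.0619 T (-90.69623565673828, -95.16001892089844)
[434.  89.] W ((462.1400451660156, -122.21409606933594), (26.303485870361328, 51.95761489868164), 1.9348485469818115) z 0.0614 T (94.02885437011719, -88.49642944335938)
[324. 159.] W ((551.7341918945312, -65.64593505859375), (52.06386947631836, 61.196590423583984), 1.4136755466461182) z 0.0551 T (2.584562301635742, -35.00200653076172)
```

View pics/w34.png

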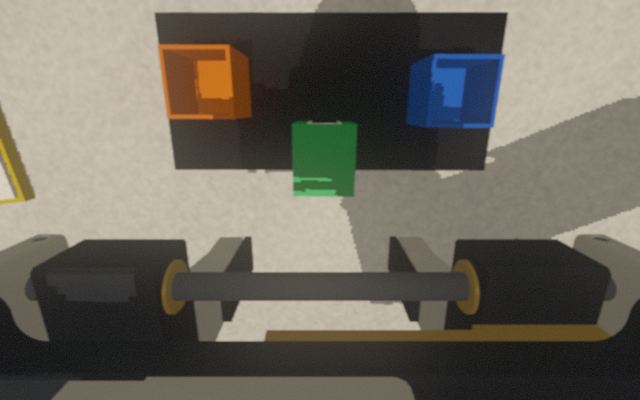

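Green lies on its side at (0.552, -0.066), mouth toward the robot's left. The other two cups stand mouth-up. Same second tip as before.

Request:
apply_moves(motion=[[[-0.1,-4.7,0],0],[[-0.1,-4.7,-3],0],[[-0.1,-4.7,-7],0],[[-0.1,-4.7,-11],0],[[-0.1,-4.7,-12.6],0],[[-0.1,-4.7,-12.6],0],[[-0.1,-4.7,-12.6],0]])

```text
clock: 68.15
tool_pos: [0.5486, -0.0806, 0.0229]
orientation: [-180.0, -0.1, -178.2]
force: [0.3, -0.0, -0.3]
opening: 0.0751
```

Request:
apply_moves(motion=[[[0,0,0],0],[[0,0,0],0],[[0,0,0],0],[[0,0,0],0],[[0,0,0],0],[[0,0,0],0]], hand=4)

```text
clock: 68.75
tool_pos: [0.5497, -0.08, 0.0243]
orientation: [180.0, 0.1, -178.2]
force: [-1.6, 1.5, 6.4]
opening: 0.0519
```

Request:
apply_moves(motion=[[[0,0,1],0],[[0,0,2.5],0],[[0,2.5,2.5],0],[[0,4.9,2.5],0],[[0,4.9,2.5],0],[[0,4.9,1],0],[[0,4.9,0.2],0],[[0,4.9,-0.1],0],[[0,4.9,-0.3],0],[[0,4.9,-0.3],0]])

```text
clock: 69.75
tool_pos: [0.5484, -0.0316, 0.0213]
orientation: [-180.0, -0.1, -178.2]
force: [-5.4, 0.6, 9.0]
opening: 0.0519
```

Request:
apply_moves(motion=[[[0,-0.2,0.12],0],[[0,-0.4,0.12],0],[[0,-0.7,0.19],0],[[0,-1.1,0.32],0],[[0,-1.5,0.4],0],[[0,-1.9,0.42],0],[[0,-2.3,0.4],0]])

```text
clock: 70.45
tool_pos: [0.5494, -0.0528, 0.0245]
orientation: [179.9, 0.1, -178.2]
force: [-1.1, 11.6, 1.0]
opening: 0.0515
```

Request:
apply_moves(motion=[[[0,-0.4,-0.05],0],[[0,-0.8,-0.15],0],[[0,-1.2,-0.3],0],[[0,-1.5,-0.45],0]])

```text
clock: 70.85
tool_pos: [0.55, -0.0683, 0.0207]
orientation: [179.9, 0.1, -178.2]
force: [-1.3, 6.9, 6.7]
opening: 0.0518
```

Request:
apply_moves(motion=[[[0,-0.4,-0.2],0],[[0,-0.8,-0.4],0],[[0,-1.1,-0.6],0],[[0,-1.4,-0.85],0],[[0,-1.6,-1.05],0],[[0,-1.8,-1.15],0],[[0,-1.8,-1.15],0]])

```text
clock: 71.55
tool_pos: [0.5505, -0.0866, 0.0092]
orientation: [180.0, 0.2, -178.2]
force: [-0.4, 5.5, 3.9]
opening: 0.052
```

Request:
apply_moves(motion=[[[0,0,0],0],[[0,0,0],0],[[0,0,0],0],[[0,0,0],0],[[0,0,0],0],[[0,0,4],0],[[0,0,8],0],[[0,4,12],0],[[0,8,15],0],[[0,8,15],0]], hand=7.5)

```text
clock: 72.55
tool_pos: [0.5515, -0.0041, 0.1629]
orientation: [179.9, 0.4, -178.1]
force: [0.5, -0.4, 0.3]
opening: 0.0755
```

```bash
python3 - <<'E'
from h import *
wcup('w35',.046,.07)
E
```

```text
tool [ 0.5515 -0.0041  0.1629] [ 179.9    0.4 -178.1]
[217.  42.] W ((647.6485595703125, -122.44054412841797), (50.56588363647461, 52.16490936279297), 1.6197608709335327) z 0.0617 T (-91.2187728881836, -121.69486999511719)
[434.  52.] W ((459.9424743652344, -122.30158996582031), (30.548032760620117, 52.287078857421875), 1.943121075630188) z 0.0614 T (96.27548217773438, -115.1965103149414)
[327. 127.] W ((549.952880859375, -66.43977355957031), (52.10091781616211, 51.19580078125), 1.842267632484436) z 0.0628 T (4.410694122314453, -62.413970947265625)
```

View pics/w35.png

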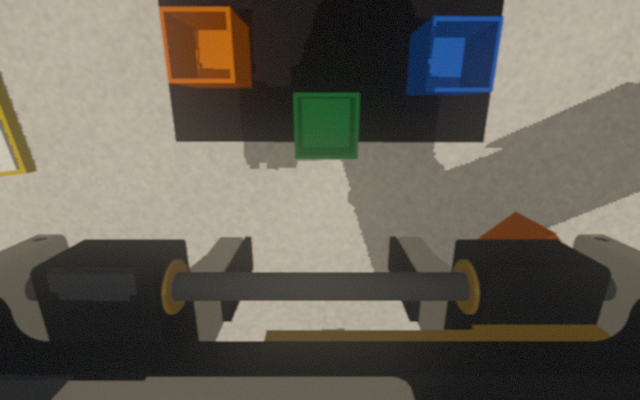

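Request:
apply_moves(motion=[[[0,-4,-3],0],[[0,-6,-5],0],[[0,-6,-9],0],[[0,-6,-12.5],0],[[0,-6,-13.8],0],[[0,-6,-13.8],0]], hand=7)

```text
clock: 73.2
tool_pos: [0.547, -0.068, 0.018]
orientation: [-179.9, -0.3, -178.2]
force: [-0.0, 0.7, -0.1]
opening: 0.0698
```

Request:
apply_moves(motion=[[[0,0,0],0],[[0,0,0],0],[[0,0,0],0],[[0,0,0],0],[[0,0,0],0],[[0,0,0],0]], hand=4)

```text
clock: 73.8
tool_pos: [0.55, -0.0668, 0.0219]
orientation: [180.0, 0.1, -178.2]
force: [-1.0, 0.3, 7.3]
opening: 0.0519
```

Request:
apply_moves(motion=[[[0,0,1],0],[[0,0,2],0],[[0,-3,2],0],[[0,-5.2,2],0],[[0,-5.2,2],0],[[0,-5.2,0.8],0],[[0,-5.2,0.3],0],[[0,-5.2,0],0],[[0,-5.2,0],0]])

```text
clock: 74.7
tool_pos: [0.5483, -0.1188, 0.0216]
orientation: [-180.0, -0.1, -178.1]
force: [-7.6, 0.9, 19.8]
opening: 0.0516
```

Request:
apply_moves(motion=[[[0,0,0],0],[[0,0,0],0],[[0,0,0],0],[[0,0,0],0],[[0,0,0],0],[[0,0,4],0],[[0,0,9],0],[[0,0,14],0],[[0,5,16],0],[[0,10,16],0]], hand=6.6)

```text
clock: 75.7
tool_pos: [0.5508, -0.0225, 0.1842]
orientation: [179.9, 0.4, -178.4]
force: [0.6, 0.3, -1.0]
opening: 0.0661
```

Request:
apply_moves(motion=[[[0,5,2],0],[[0,10,4],0],[[0,15,4],0],[[0,20,4],0],[[0,25,4],0],[[0,25,4],0]])

```text
clock: 76.3
tool_pos: [0.5488, 0.2319, 0.2198]
orientation: [180.0, 0.0, -178.0]
force: [0.6, -0.9, -0.1]
opening: 0.0663
```

```bash
python3 - <<'E'
from h import *
for c in('top','scene'):
    o,im,d=snap(c,c+'36')
    for r in cups(c,im,d): print(c,r)
f=np.load('pics/top36.npz');W=cloud('top',f['d'])
cv2.imwrite('pics/t36c.png',cv2.resize(f['im'][100:300,300:540],None,fx=3,fy=3,interpolation=cv2.INTER_CUBIC))
c=np.array([.547,-.120]);h=np.radians(1.8)
for n,p in dict(o=(.648,-.121),b=(.448,-.1216)).items():
    v=np.array(p)-c; print(n,v@[np.cos(h),np.sin(h)],v@[-np.sin(h),np.cos(h)])
print(o['tool_pos'],o['force'],o['clock'])
E
```

```text
top (array([485., 134.]), array([ 681.5, -372.5]), array([41.5, 24.5]), 44.8, 66.2, -1)
top (array([381., 149.]), array([ 646.4, -122.6]), array([53.1, 52.5]), 1.8, 60.3, np.float64(10.0))
top (array([380., 190.]), array([ 546.3, -118.7]), array([52.2, 52.6]), 1.7, 61.4, np.float64(63.0))
top (array([238., 194.]), array([542.4, 216.8]), array([53.2, 51.5]), 7.3, 60.5, np.float64(11.0))
top (array([496., 225.]), array([ 455.5, -383.8]), array([ 50.7, 153.9]), 72.4, 66.5, np.float64(22.0))
top (array([383., 233.]), array([ 446.5, -122.7]), array([51.7, 52.3]), 1.6, 62.4, np.float64(111.0))
top (array([245., 270.]), array([365.5, 197.9]), array([52.8, 52.6]), 58.5, 60.3, np.float64(10.0))
top (array([307., 280.]), array([341.8,  55.1]), array([51.6, 51.7]), 44.2, 60.8, np.float64(12.0))
scene (array([360.,   3.]), array([1.000e-01, 8.336e+02]), array([220.8,  50.3]), 38.7, 56.0, np.float64(106.0))
scene (array([472.,  24.]), array([386.8, 962.4]), array([68.8, 35.4]), 25.0, 60.4, -1)
scene (array([502.,  31.]), array([481.9, 988.5]), array([69.5, 37.9]), 9.2, 60.3, -1)
scene (array([192
[... 454 characters left out ...]
1, 58.3, np.float64(109.0))
scene (array([  9., 222.]), array([ -18.6, -516.8]), array([ 9.7, 50.4]), 7.9, 57.8, np.float64(146.0))
scene (array([301., 247.]), array([ 547.9, -117.1]), array([54. , 54.6]), 1.3, 58.9, np.float64(66.0))
scene (array([334., 274.]), array([ 647.7, -121.3]), array([54.3, 53.7]), 1.6, 58.9, np.float64(12.0))
scene (array([184., 313.]), array([ 456.7, -388.6]), array([ 49.1, 155. ]), 77.3, 67.7, np.float64(24.0))
scene (array([265., 386.]), array([ 696.2, -382.6]), array([42.5, 31.6]), 53.8, 67.8, -1)
o 0.10091875183786074 -0.00417199322725669
b -0.09900140669073247 0.0015104546521495271
[0.54867995 0.23076096 0.21958879] [ 0.10462398 -0.27112982  0.28026698] 76.35
```

View pics/t36c.png

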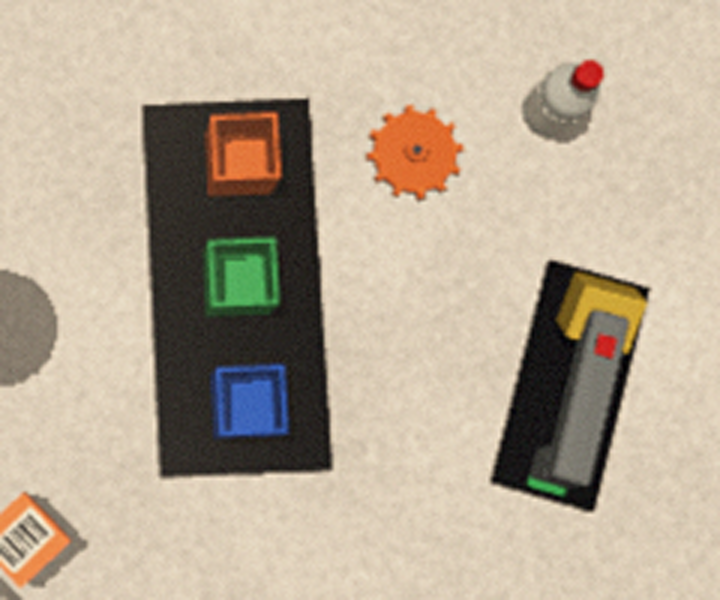

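View pics/scene36.png

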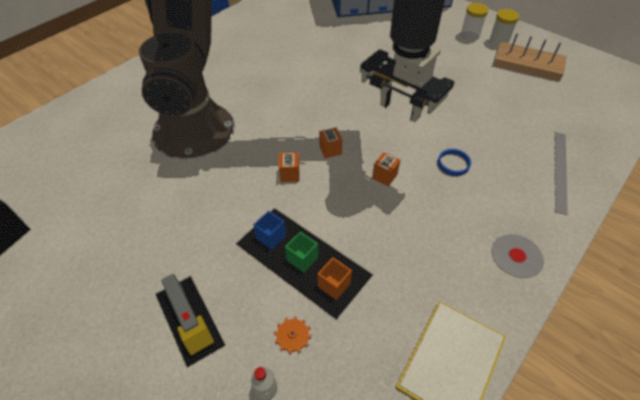

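```bash
python3 -c "
from plant import ctrl
print(ctrl.close_job())"
```

```text
the job is handed in; nothing more can be done
None
```

I handed the job in at about 76 s. All three cups are booked in and standing on the mat, and the scanner is back on its pad.

- **Reading:** The arm can only turn about the vertical, so I pressed the scanner's heel on top of a look-alike orange cup, which tipped the scanner nose-down about 20°. That brought the window close to square over the labels. I then held it over orange, blue and green in that order, each for more than 2 s. There was no yellow cup. The tool gives no read signal, so the reads rest on geometry: I estimate each label was within about 3 mm of the aiming axis, about 80 mm away.
- **Flipping:** My first try, rolling the orange cup by friction on the mat, slid instead of turning. I then tipped each cup twice against the mat's edge and carried it onto the mat. The orange cup was knocked aside after its read, so I re-measured it before picking it up.
- **Last checks:**
  - **Cups:** All three stand mouth-up, centres about 0.10, 0.00 and -0.10 m along the mat and within 5 mm of its long centreline.
  - **Scanner:** It is level, about 8 mm along and 1 mm across from the pad's middle, and lined up within about 1°.
  - **Bystanders:** The gear, roll and glue bottle look unmoved in the last pictures.
  - **Gripper:** It was clear of everything at the end.

The top and scene cameras agreed within about 5 mm.

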